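# Nest three channel offcuts in the sloping strapping cradle

### The job

Make up a bundle of the three short steel channels in the sloping cradle, ready for strapping: lay the two that are open side up in it, still open side up, one close against each pair of side posts, then set the third open side down over the gap between them, so that its flanges drop into both of their troughs and it sits fully down. All three must end butted against the cradle's end plate and lie straight along the bed. Set the pieces down, do not drop or ram them, and do not disturb the tin, hammer, square tube and angle iron.

Things in the scene. Friction and masses are not known exactly. Their poses are not given: they have to be found in the camera images.
- channel_a: equal galvanised steel U-channel offcut, 140 mm long (its x axis), 60 mm wide over the flanges (y axis), 30 mm high, all walls 4 mm thick, about 0.5 kg; lies open side up. Origin: centre of the underside of the web; z points up out of the open side. Same shape as channel_b, either may go to either side
- channel_b: equal galvanised steel U-channel offcut, 140 mm long (its x axis), 60 mm wide over the flanges (y axis), 30 mm high, all walls 4 mm thick, about 0.5 kg; lies open side up. Origin: centre of the underside of the web; z points up out of the open side. Same shape as channel_a
- channel_c: equal galvanised steel U-channel offcut, 140 mm long (its x axis), 60 mm wide over the flanges (y axis), 30 mm high, all walls 4 mm thick, about 0.5 kg; lies open side down on its two flange edges, web on top. Origin: centre of its underside, in the plane of the flange edges; z points up through the web (the web's outer face is 30 mm above the origin)
- bed: Bed of a fixed grey strapping cradle, tipped 28 degrees lengthwise, low end with the end plate towards the robot. Origin: on the support plane (tops of two cross bars), foot of the end plate's inner face, midway between the side posts, 50 mm above the bench. x up the slope, y across (left seen from the robot), z square to the bed. End plate 176 mm wide, 42 mm high. Pieces let go may stay or slide down to it
- seat_left (a point): Point on the bed's support plane, 70 mm up from the end plate and 45 mm left (bed +y) of the middle: where the centre of the underside of the left lower channel comes when home, 2 mm off the left posts. Each pair of posts: inner faces 77 mm from the middle line, 20 mm wide, centred 50 mm to each side of this point along x, 44 mm high; open between them, room for a finger
- seat_right (a point): The same for the right lower channel (bed -y, 45 mm). Two channels so placed leave a 30 mm gap between them for a finger. They rest on cross bars 24 mm wide, centred 50 mm to each side along x; between the bars the bed is open, but for two lengthwise rails whose tops are 10 mm lower, at y = -55 and +55 mm
- seat_top (a point): Point 70 mm up from the end plate, on the bed's middle line, 4 mm above the support plane: where channel_c's origin comes when it is home, its flange edges on the two lower webs and its web on their inner flanges
- tin: closed upright tin, 66 mm diameter, 150 mm tall, bystander. Origin: centre of its underside
- square_tube: dark steel square tube offcut 40 x 40 mm, 150 mm long along its y axis, bystander. Origin: centre of its underside
- angle_iron: dark steel angle offcut, 160 mm long along its y axis, lying on a leg 50 mm wide (x), other leg upright at -x, 50 mm high, bystander. Origin: centre of its underside
- hammer: hammer lying along its x axis, head at +x (95 mm wide), about 0.26 m long, bystander. Origin: on the bench under its middle

How it is judged (in metres and radians):
On the way, in this order (a step that is already met when the one before it is completed fails the run):
1. a first channel lies open side up in its place in the cradle (((x of channel_a in the frame of bed between 0.064 and 0.08 m and angle between the x axis of channel_a and the x axis of bed, either way round below 0.07 rad and angle between the z axis of channel_a and the z axis of bed, either way round below 0.07 rad and y of channel_a in the frame of bed between 0.034 and 0.052 m and z of channel_a in the frame of bed between -0.004 and 0.005 m) or (x of channel_a in the frame of bed between 0.064 and 0.08 m and angle between the x axis of channel_a and the x axis of bed, either way round below 0.07 rad and angle between the z axis of channel_a and the z axis of bed, either way round below 0.07 rad and y of channel_a in the frame of bed between -0.052 and -0.034 m and z of channel_a in the frame of bed between -0.004 and 0.005 m) or (x of channel_b in the frame of bed between 0.064 and 0.08 m and angle between the x axis of channel_b and the x axis of bed, either way round below 0.07 rad and angle between the z axis of channel_b and the z axis of bed, either way round below 0.07 rad and y of channel_b in the frame of bed between 0.034 and 0.052 m and z of channel_b in the frame of bed between -0.004 and 0.005 m) or (x of channel_b in the frame of bed between 0.064 and 0.08 m and angle between the x axis of channel_b and the x axis of bed, either way round below 0.07 rad and angle between the z axis of channel_b and the z axis of bed, either way round below 0.07 rad and y of channel_b in the frame of bed between -0.052 and -0.034 m and z of channel_b in the frame of bed between -0.004 and 0.005 m))), for 0.2 s.
2. both lower channels lie open side up in their places ((((x of channel_a in the frame of bed between 0.064 and 0.08 m and angle between the x axis of channel_a and the x axis of bed, either way round below 0.07 rad and angle between the z axis of channel_a and the z axis of bed, either way round below 0.07 rad and y of channel_a in the frame of bed between 0.034 and 0.052 m and z of channel_a in the frame of bed between -0.004 and 0.005 m) and (x of channel_b in the frame of bed between 0.064 and 0.08 m and angle between the x axis of channel_b and the x axis of bed, either way round below 0.07 rad and angle between the z axis of channel_b and the z axis of bed, either way round below 0.07 rad and y of channel_b in the frame of bed between -0.052 and -0.034 m and z of channel_b in the frame of bed between -0.004 and 0.005 m)) or ((x of channel_a in the frame of bed between 0.064 and 0.08 m and angle between the x axis of channel_a and the x axis of bed, either way round below 0.07 rad and angle between the z axis of channel_a and the z axis of bed, either way round below 0.07 rad and y of channel_a in the frame of bed between -0.052 and -0.034 m and z of channel_a in the frame of bed between -0.004 and 0.005 m) and (x of channel_b in the frame of bed between 0.064 and 0.08 m and angle between the x axis of channel_b and the x axis of bed, either way round below 0.07 rad and angle between the z axis of channel_b and the z axis of bed, either way round below 0.07 rad and y of channel_b in the frame of bed between 0.034 and 0.052 m and z of channel_b in the frame of bed between -0.004 and 0.005 m)))), for 0.2 s.
At the end, for the whole second after the job is handed in: Open-up channels on the bed within 13 mm of either pair of posts; the third open side down over both inner flanges, fully down (within 4 mm) and within 16 mm of mid-bed; all within 10 mm of the end plate, straight within 4 degrees, at rest and released ((((x of channel_a in the frame of bed between 0.064 and 0.08 m and angle between the x axis of channel_a and the x axis of bed, either way round below 0.07 rad and angle between the z axis of channel_a and the z axis of bed, either way round below 0.07 rad and y of channel_a in the frame of bed between 0.034 and 0.052 m and z of channel_a in the frame of bed between -0.004 and 0.005 m) and (x of channel_b in the frame of bed between 0.064 and 0.08 m and angle between the x axis of channel_b and the x axis of bed, either way round below 0.07 rad and angle between the z axis of channel_b and the z axis of bed, either way round below 0.07 rad and y of channel_b in the frame of bed between -0.052 and -0.034 m and z of channel_b in the frame of bed between -0.004 and 0.005 m)) or ((x of channel_a in the frame of bed between 0.064 and 0.08 m and angle between the x axis of channel_a and the x axis of bed, either way round below 0.07 rad and angle between the z axis of channel_a and the z axis of bed, either way round below 0.07 rad and y of channel_a in the frame of bed between -0.052 and -0.034 m and z of channel_a in the frame of bed between -0.004 and 0.005 m) and (x of channel_b in the frame of bed between 0.064 and 0.08 m and angle between the x axis of channel_b and the x axis of bed, either way round below 0.07 rad and angle between the z axis of channel_b and the z axis of bed, either way round below 0.07 rad and y of channel_b in the frame of bed between 0.034 and 0.052 m and z of channel_b in the frame of bed between -0.004 and 0.005 m))) and x of channel_c in the frame of bed between 0.064 and 0.08 m and angle between the x axis of channel_c and the x axis of bed, either way round below 0.07 rad and angle between the z axis of channel_c and the z axis of bed, either way round below 0.07 rad and y of channel_c in the frame of bed between -0.016 and 0.016 m and z of channel_c in the frame of bed between 0 and 0.0085 m and linear speed of each of channel_a, channel_b, channel_c below 0.02 m/s); the robot touches nothing.
It fails at once if the tin, hammer, square tube or angle iron is moved more than 30 mm, or the tin tipped over (distance of any of tin, square_tube, angle_iron, hammer from where it was at the start of the episode above 0.03 m or angle between tin's own z axis and vertical above 0.3 rad).
It fails at once if a channel is rammed on to the cradle or another channel (force over 180 N) (contact force between any of channel_a, channel_b, channel_c and bed above 180 N or contact force between any of channel_a, channel_b and channel_c above 180 N or contact force between channel_a and channel_b above 180 N).
It fails at once if a channel is dropped (out of the fingers and moving faster than 0.35 m/s) ((contact force between channel_a and the fingers below 0.1 N and linear speed of channel_a above 0.35 m/s) or (contact force between channel_b and the fingers below 0.1 N and linear speed of channel_b above 0.35 m/s) or (contact force between channel_c and the fingers below 0.1 N and linear speed of channel_c above 0.35 m/s)).
It also fails if it takes over 72 s, if anything falls off the work surface, if the arm or the gripper's body presses on something with over 40 N, if the wrist force passes 120 N, or if a joint passes its speed limit or range.

### The arm

A 6-joint arm with a two-finger parallel gripper is mounted at the origin on the work surface. World frame = base frame: x ahead of the robot, y to its left, z up, the work surface at z = 0. Lengths are in mm, angles in rad, forces in N, time in s.
With the tool pointing down it reaches from about 325 to 900 mm from the base axis. Payload 6.1 kg.
Tool frame: the origin (TCP) lies between the finger pads; the fingertips stand 14 mm ahead of it and the grasp point (between the pads) lies 5 mm behind it; z points along the fingers, y is the direction in which the jaws open and shut (so a half turn about z gives the same grasp; the last joint's range is limited). The gripper opens to 87 mm and grips with 3 to 60 N. Pads are 19 mm wide; open, the fingers measure 117 mm over their backs; the gripper's body (75 mm by 190 mm) begins 51 mm behind the grasp point.
Start: joints at [1.025, 0.22, 1.526, -0, 1.395, -0.126], TCP at [254.734, 570.724, 215.038] pointing down, gripper open.
Joint ranges: [-2.98, 2.98], [-0.91, 2.08], [0.09, 2.57], [-1.24, 4.39], [0.2, 2.65], [-2.68, 2.68]. Speed limits (rad/s): [2.57, 2.57, 3.01, 3.14, 3.14, 3.14].

### API

Orientations are given as a unit quaternion [w, x, y, z].
In Python, from station import bot gives the robot as it stands.
- The arm moves only by the shell command python3 -m pendant 'ROWS'. ROWS is JSON, a list of rows, each a list of 5 numbers: the opening, from -1 (shut) to 1 (fully open), then the shift along the world's x, y, z in units of 60 mm (1.0 is 60 mm), then the turn about the world's z in units of 8 degrees (1.0 is 8 degrees). A call has 1 to 5 rows; each row is the pose to reach, as a shift and turn from the pose commanded when the call began; what a row does not reach only later rows make up. A row lasts 1/8 s, in which the tool goes at most 62.5 mm and 10.7 degrees, less where a joint would pass 70% of its speed; a pose out of reach is approached as far as the arm can. A call with a gripper value outside its range is refused whole. The fingers move at their own pace and stop on an object; the grip force is fixed at half the most. Time passes only in rows, so rows that repeat a pose let the fingers close. It gives the time, the measured TCP pose, the force and the opening at its end, in the units of the state.
- bot.observe(): the state, without advancing time (a new reading comes with each control period).
- bot.capture(name): name is "scene" or "top" or "wrist"; returns the picture (480x640x3 uint8, red, green, blue); there is no depth.
- bot.calibration(name): a dict with "intrinsics" (3x3 intrinsics, pixels), "k1" (the pictures are not rectified: a ray, as slopes to the right and down, at radius r is drawn at 1 + k1 r^2 times it, then the intrinsics apply), "cam_to_world" (4x4, takes a point from camera to world coordinates). Camera axes: x right, y up, looking along -z (the intrinsics and any distortion apply to the point x, -y, -z); pixel columns grow to the right and rows downward; lengths in mm; the calibration is good to about 2 mm. A picture is of the moment at which its call begins: read the wrist's pose just before it. calibration takes no time and is no camera call; for the wrist camera it gives the pose at the moment of the call.
- bot.job_done(): hands the job in, once; it reports no verdict.
The state is a dict: "time_s": time; "q": joint angles; "qd": joint speeds; "joint_torque": joint torques, N m; "position": TCP position; "tcp_rot": TCP orientation; "force": force on the tool from outside, world axes, zero at the start; "ft_torque": the same for the moment, N m; "finger_gap": finger opening in mm.
Only numpy, scipy, OpenCV 4.12 (cv2) and the standard library are available. Lean on these libraries where they do the work, as an engineer would, in place of code of your own. Each camera call takes 0.05 s, during which the arm holds its last target.

## Working session

There is one attempt and no reset: what is moved stays moved. The work goes in short steps, Python scripts to look and compute and a shell command to move; the robot and the scene stay as the last step left them, time stands still between calls to the robot, and variables do not carry over. Pictures are saved under pics/ and viewed, and the job is handed in when it is done.

```bash
ls; mkdir -p pics
python3 - <<'E'
from station import bot
import cv2,json
s=bot.observe();print(s)
for n in ("scene","top","wrist"):
    c=bot.calibration(n);print(n,c)
    im=bot.capture(n);cv2.imwrite(f"pics/{n}0.png",im[:,:,::-1])
E
```

```text
pics
{'time_s': 0.0, 'q': array([ 1.02490372e+00,  2.21193203e-01,  1.52762245e+00, -3.71530597e-05,
        1.39469845e+00, -1.26097242e-01]), 'qd': array([-9.69251597e-04, -3.70801971e-04, -1.04830300e-03,  2.91848331e-04,
        5.54317615e-04,  7.28820426e-05]), 'joint_torque': array([ 7.61722968e-04, -4.94605529e+01, -3.87378788e+01,  7.00365915e-02,
        5.71440021e-02, -1.30229851e-04]), 'position': array([254.41258684, 570.17576225, 213.95166567]), 'tcp_rot': array([-2.99495825e-04,  2.08356533e-01,  9.78052469e-01, -9.13033274e-04]), 'force': array([-0.28084506, -0.35897277, -0.60334256]), 'ft_torque': array([ 0.0118649 , -0.04209775, -0.03529168]), 'finger_gap': 87.39764518093925}
scene {'intrinsics': array([[439.54020533,   0.        , 315.96688023],
       [  0.        , 439.54020533, 232.03398145],
       [  0.        ,   0.        ,   1.        ]]), 'k1': -0.10681658566570283, 'cam_to_world': array([[ 3.64283642e-01, -6.43419339e-01,  6.73282245e-01,
         1.21386317e+03],
       [ 9.31279616e-01,  2.54754827e-01, -2.60419385e-01,
        -2.51971885e+02],
      
[... 587 characters left out ...]
112e-01,  9.90679681e-01,
         1.47213559e+03],
       [ 0.00000000e+00,  0.00000000e+00,  0.00000000e+00,
         1.00000000e+00]])}
wrist {'intrinsics': array([[342.2551455 ,   0.        , 320.08666107],
       [  0.        , 342.2551455 , 243.28831685],
       [  0.        ,   0.        ,   1.        ]]), 'k1': -0.01432047617806657, 'cam_to_world': array([[ 4.07872440e-01, -8.82253969e-01, -2.35091487e-01,
         1.89593566e+02],
       [ 9.13037409e-01,  3.93650826e-01,  1.06778824e-01,
         5.99453049e+02],
       [-1.66208297e-03, -2.58199461e-01,  9.66090201e-01,
         3.83717848e+02],
       [ 0.00000000e+00,  0.00000000e+00,  0.00000000e+00,
         1.00000000e+00]])}
```

View pics/scene0.png

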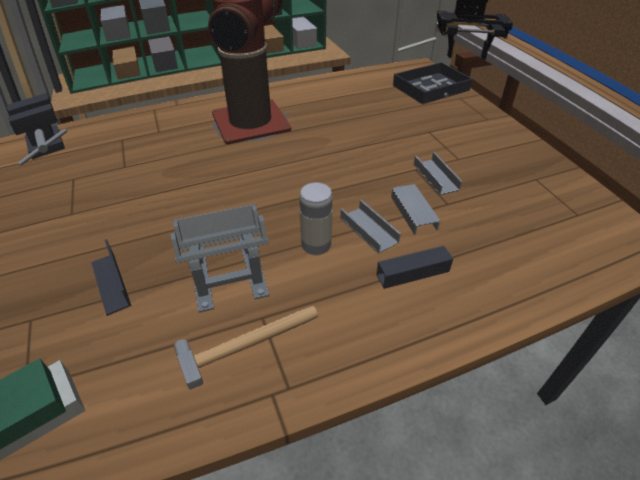

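View pics/top0.png

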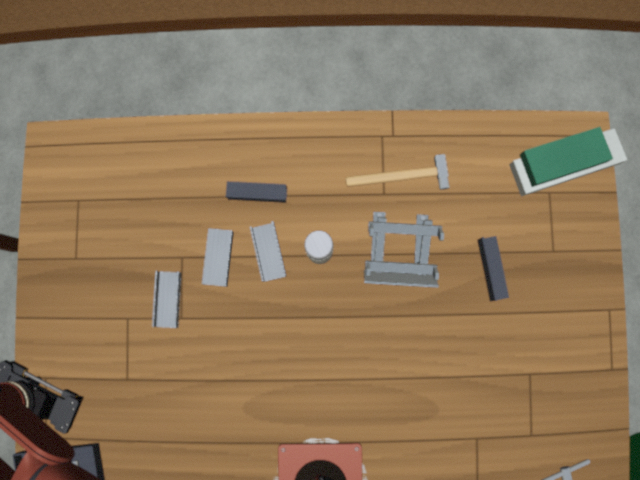

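View pics/wrist0.png

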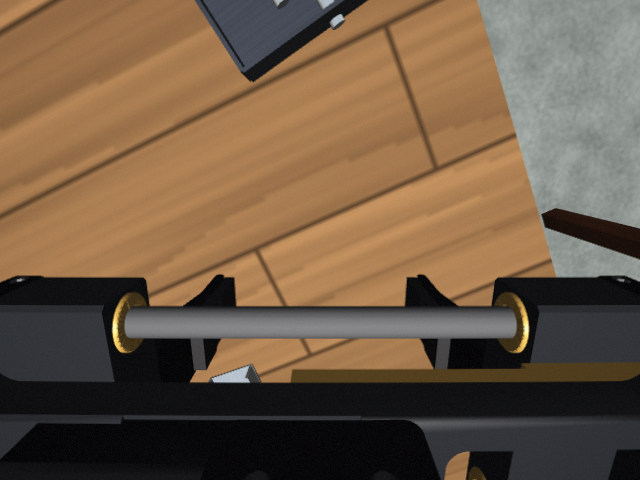

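The scene image shows the cradle at about (220,250), the tin at (316,220), one open-up channel beside the tin (370,228), the web-up channel at (415,207) and the other open-up channel at (438,173). The top view shows them at (268,251), (218,258) and (167,299), with the cradle at (402,250). The wrist camera sees mostly bare bench. Next I'll enlarge the crops and set up helpers.

```bash
cat > h.py <<'E'
import numpy as np, cv2
def ray(cal,px):
    K=cal["intrinsics"];k=cal["k1"]
    px=np.atleast_2d(np.array(px,float))
    d=np.c_[(px[:,0]-K[0,2])/K[0,0],(px[:,1]-K[1,2])/K[1,1]]
    u=d.copy()
    for _ in range(20):
        u=d/(1+k*(u**2).sum(1,keepdims=True))
    v=np.c_[u[:,0],-u[:,1],-np.ones(len(u))]
    M=cal["cam_to_world"]
    v=v@M[:3,:3].T; v/=np.linalg.norm(v,axis=1,keepdims=True)
    return M[:3,3],v
def onplane(cal,px,z):
    o,v=ray(cal,px); return o+v*((z-o[2])/v[:,2])[:,None]
def proj(cal,P):
    P=np.atleast_2d(np.array(P,float));M=cal["cam_to_world"]
    c=(P-M[:3,3])@M[:3,:3]; u=np.c_[c[:,0],-c[:,1]]/(-c[:,2:3])
    u=u*(1+cal["k1"]*(u**2).sum(1,keepdims=True)); K=cal["intrinsics"]
    return np.c_[u[:,0]*K[0,0]+K[0,2],u[:,1]*K[1,1]+K[1,2]]
def tri(obs):
    A=np.zeros((3,3));b=np.zeros(3)
    L=[]
    for cal,p in obs:
        o,v=ray(cal,p);v=v[0];Q=np.eye(3)-np.outer(v,v);A+=Q;b+=Q@o;L.append((o,v))
    X=np.linalg.solve(A,b)
    return X,[round(float(np.linalg.norm((np.eye(3)-np.outer(v,v))@(X-o))),1) for o,v in L]
E
python3 - <<'E'
import cv2,numpy as np
t=cv2.imread("pics/top0.png");s=cv2.imread("pics/scene0.png")
cv2.imwrite("pics/t_ch.png",cv2.resize(t[215:345,140:345],None,fx=3.9,fy=3.9,interpolation=cv2.INTER_CUBIC))
cv2.imwrite("pics/t_cr.png",cv2.resize(t[200:300,350:460],None,fx=6,fy=6,interpolation=cv2.INTER_CUBIC))
cv2.imwrite("pics/s_ch.png",cv2.resize(s[140:270,290:480],None,fx=4,fy=4,interpolation=cv2.INTER_CUBIC))
cv2.imwrite("pics/s_cr.png",cv2.resize(s[195:315,160:280],None,fx=5,fy=5,interpolation=cv2.INTER_CUBIC))
E
```

```text
(no output)
```

View pics/t_ch.png

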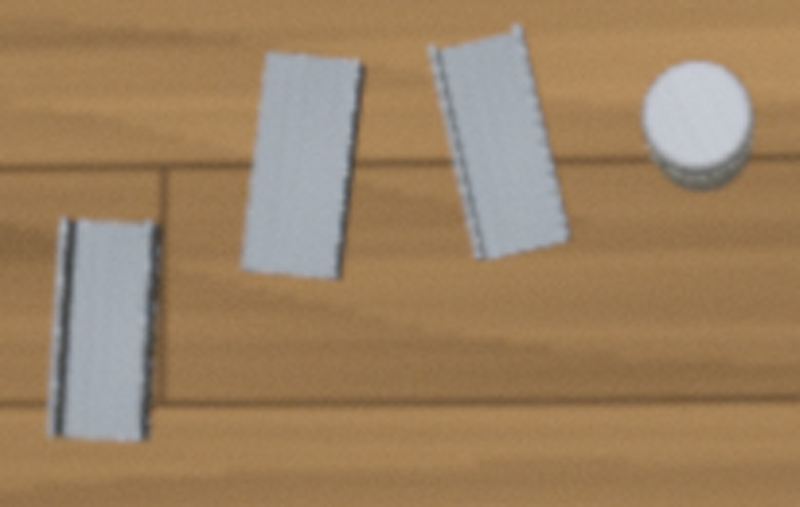

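View pics/t_cr.png

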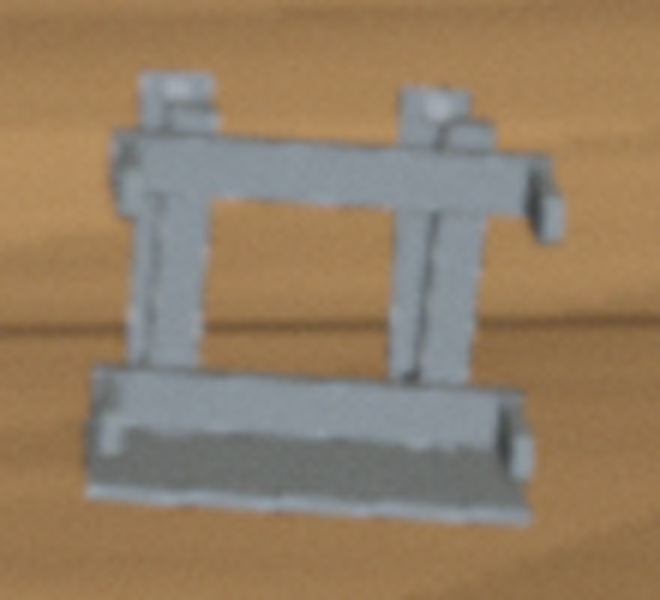

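View pics/s_ch.png

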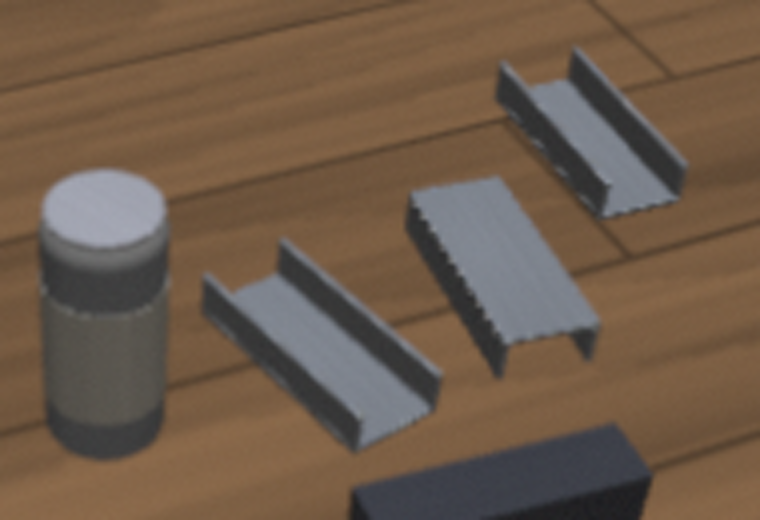

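View pics/s_cr.png

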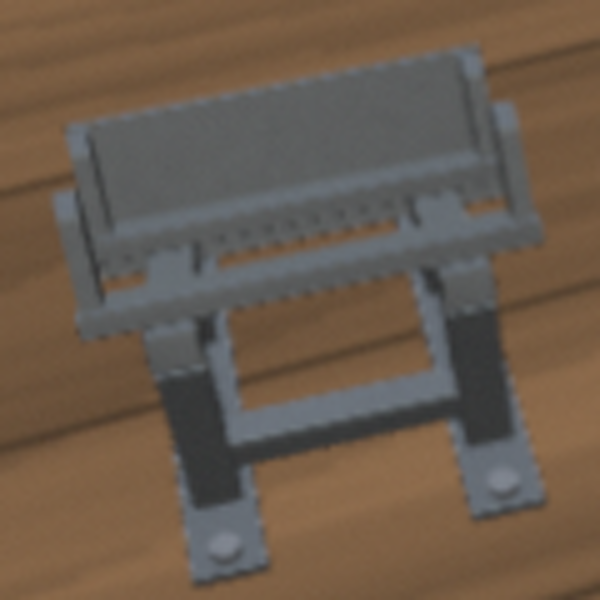

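The crops show these corners:
- Channel A beside the tin, flange tops, top crop: (520,28), (568,240), (433,47), (480,258).
- C's web, top crop: (265,52), (362,60), (340,277), (242,268).
- B, top crop: (62,217), (50,435), (157,222), (147,440).
- Cradle plate edge, top crop: about (88,492) to (528,520).

I'll triangulate these.

```bash
cat > m1.py <<'E'
from station import bot
from h import *
ct,cs=bot.calibration("top"),bot.calibration("scene")
T=lambda p:(p[0]/3.9+140-.4,p[1]/3.9+215-.4)
S=lambda p:(p[0]/4+290-.4,p[1]/4+140-.4)
d={"A":[((520,28),(362,415)),((568,240),(205,275)),((433,47),(440,375)),((480,258),(283,240))],
"C":[((340,277),(410,190)),((242,268),(500,178)),((265,52),(598,322)),((362,60),(503,345))],
"B":[((62,217),(687,167)),((50,435),(578,48)),((157,222),(608,188)),((147,440),(503,62))],
"tin":[((697,113),(104,210))]}
for k,v in d.items():
    X=np.array([tri([(ct,T(a)),(cs,S(b))])[0] for a,b in v])
    print(k,X.round(1).tolist(),[tri([(ct,T(a)),(cs,S(b))])[1] for a,b in v],"mean",X.mean(0).round(1))
    if k!="tin":
        P=onplane(ct,[T(a) for a,b in v],30)[:,:2]; 
        r=cv2.minAreaRect(P.astype(np.float32));print("  plane30:",P.round(1).tolist(),r)
E
python3 m1.py
```

```text
A [[652.9, 108.5, 30.5], [516.8, 78.2, 28.8], [641.2, 163.5, 30.1], [506.0, 133.6, 29.9]] [[1.8, 1.8], [1.2, 1.2], [0.8, 0.8], [0.8, 0.8]] mean [579.2 121.   29.8]
  plane30: [[652.3, 106.9], [516.3, 77.0], [640.9, 162.8], [505.7, 132.8]] ((578.6031494140625, 119.91241455078125), (140.12539672851562, 56.99131393432617), 12.405842781066895)
C [[495.2, 222.9, 33.9], [501.1, 285.1, 30.1], [638.4, 269.6, 31.5], [633.3, 208.6, 30.1]] [[1.8, 1.8], [0.2, 0.2], [1.8, 1.8], [0.1, 0.1]] mean [567.  246.5  31.4]
  plane30: [[494.7, 221.9], [501.0, 284.9], [639.5, 271.5], [633.3, 208.5]] ((567.0955200195312, 246.70132446289062), (63.29856491088867, 139.3805694580078), 84.47718811035156)
B [[534.4, 402.2, 30.4], [396.0, 408.8, 31.3], [532.0, 342.4, 28.4], [394.0, 347.5, 32.9]] [[0.6, 0.6], [0.6, 0.6], [1.8, 1.8], [3.1, 3.1]] mean [464.1 375.3  30.8]
  plane30: [[534.8, 402.9], [395.8, 408.7], [530.9, 340.4], [392.6, 345.5]] ((463.6673583984375, 374.1553649902344), (63.327938079833984, 139.63748168945312), 87.59095764160156)
tin [[580.8, -7.5, 149.5]] [[0.0, 0.0]] mean [580.8  -7.5 149.5]
```

Heights triangulate to about 30 mm, which matches the text. Next I'll move over the cradle to look with the wrist camera.

```bash
python3 -m pendant '[[1,1.8,-4.3,1.5,2],[1,1.8,-4.3,1.5,2],[1,1.8,-4.3,1.5,2],[1,1.8,-4.3,1.5,2],[1,1.8,-4.3,1.5,2]]'
python3 -m pendant '[[1,1.7,-4.5,0.5,0.5],[1,1.7,-4.5,0.5,0.5],[1,1.7,-4.5,0.5,0.5],[1,1.7,-4.5,0.5,0.5],[1,1.7,-4.5,0.5,0.5]]'
python3 -m pendant '[[1,1.2,-4,0.3,0],[1,1.2,-4,0.3,0],[1,1.2,-4,0.3,0],[1,1.2,-4,0.3,0],[1,1.2,-4,0.3,0]]'
cat > look.py <<'E'
import sys,pickle
from station import bot
from h import *
n=sys.argv[1]
s=bot.observe();c=bot.calibration("wrist");im=bot.capture("wrist")
cv2.imwrite(f"pics/{n}.png",im[:,:,::-1]);pickle.dump(c,open(f"pics/{n}.pkl","wb"))
print(round(s["time_s"],2),s["position"].round(1),s["tcp_rot"].round(3),s["force"].round(1),round(s["finger_gap"],1))
R=s["tcp_rot"];print("jaw angle",np.degrees(np.arctan2(1-2*R[1]**2-2*R[3]**2,2*R[1]*R[2]-2*R[0]*R[3])).round(2), "units turn/8deg")
E
python3 look.py w1
```

```text
time_s: 0.78
position: [363.4, 310.6, 305.9]
tcp_rot: [0.001, 0.071, 0.997, 0.0]
force: [0.6, 1.0, 0.1]
finger_gap: 87.2
time_s: 1.4
position: [465.2, 40.1, 335.2]
tcp_rot: [0.0, 0.036, 0.999, -0.0]
force: [0.6, 1.0, 0.9]
finger_gap: 86.8
time_s: 2.02
position: [536.7, -201.1, 351.6]
tcp_rot: [-0.001, 0.038, 0.999, 0.0]
force: [0.6, 0.3, 0.2]
finger_gap: 87.0
2.02 [ 536.7 -201.1  351.6] [-0.001  0.038  0.999  0.   ] [0.6 0.3 0.2] 87.0
jaw angle 85.66 units turn/8deg
```

View pics/w1.png

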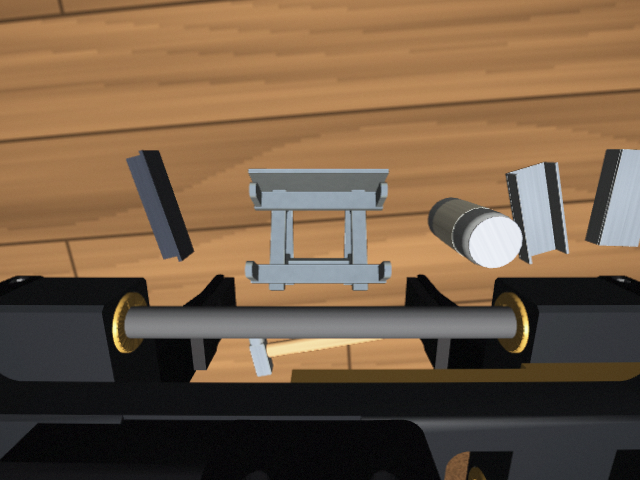

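The wrist view shows the cradle. The end plate's top edge is at row 170 (columns 248–388), the lower post tops at rows 183–208 and the upper posts at row 262–283, all nearly square to the jaws. I'll take a second view closer in.

```bash
python3 -m pendant '[[1,-1,0.2,-1.6,0],[1,-1,0.2,-1.6,0],[1,-1,0.2,-1.6,0],[1,-1,0.2,-1.6,0]]'; python3 look.py w2
python3 - <<'E'
import cv2
for n,(a,b,c,d),f in (("w1",(155,300,235,405),4.7),("w2",(100,290,170,450),2.8)):
    i=cv2.imread(f"pics/{n}.png")[a:b,c:d]
    cv2.imwrite(f"pics/{n}c.png",cv2.resize(i,None,fx=f,fy=f,interpolation=cv2.INTER_CUBIC))
E
```

```text
time_s: 2.58
position: [478.2, -185.0, 259.4]
tcp_rot: [0.002, 0.035, 0.999, -0.001]
force: [0.8, 0.7, 1.0]
finger_gap: 87.1
2.58 [ 478.2 -185.   259.4] [ 0.002  0.035  0.999 -0.001] [0.8 0.7 1. ] 87.1
jaw angle 86.01 units turn/8deg
```

View pics/w2.png

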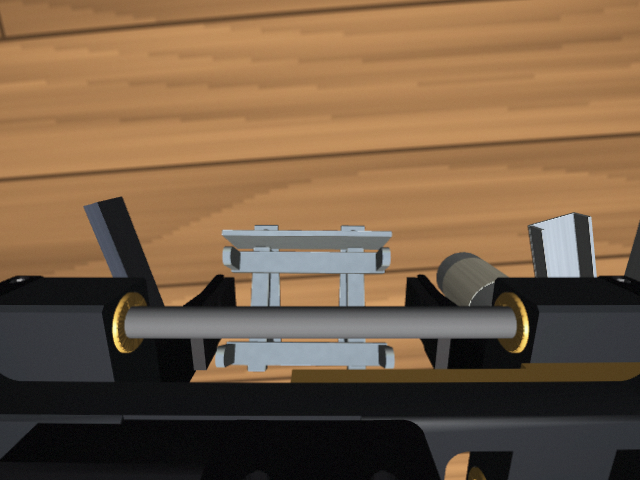

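View pics/w1c.png

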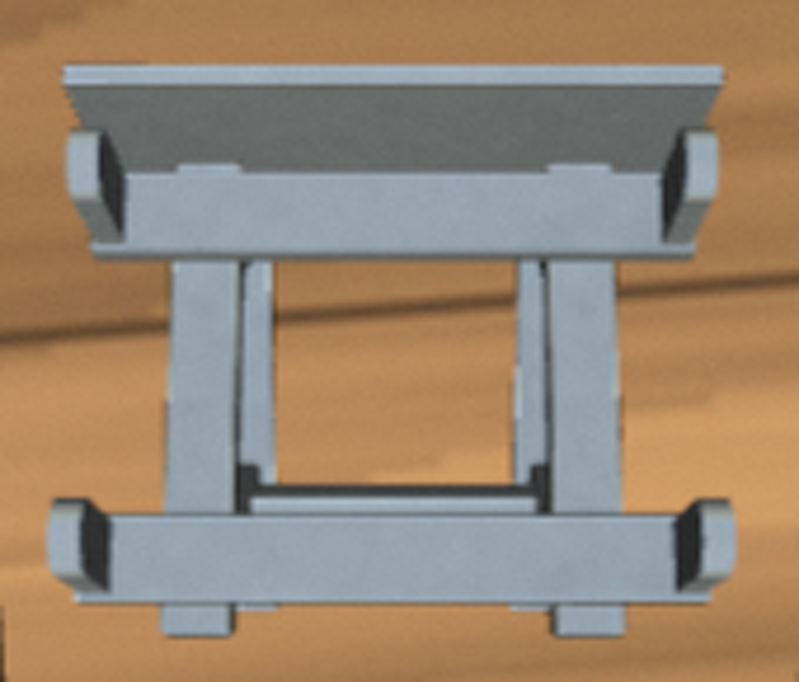

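View pics/w2c.png

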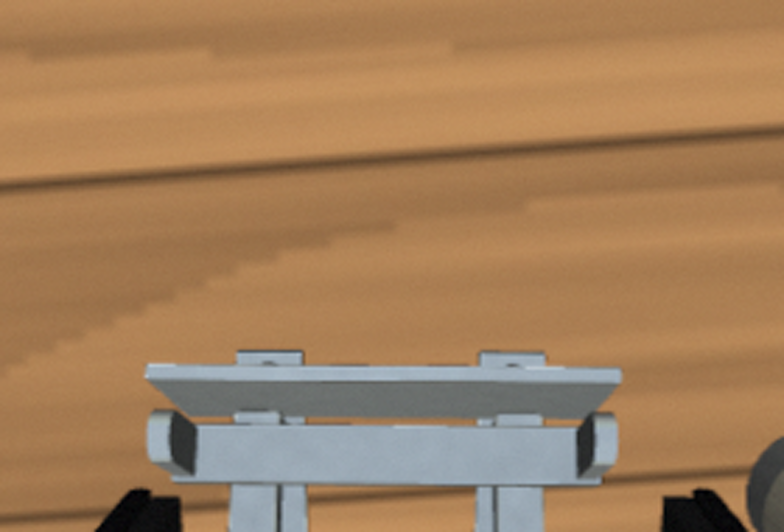

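Both views give the end plate's top edge corners (w1c: (63,67)–(723,67); w2c: (146,366)–(621,369)). They also give the bars and the feet of the post inner faces (w1c: columns 122/662 and 110/675; w2c: 195/578). I'll work out the bed frame from these.

```bash
cat > m2.py <<'E'
import pickle
from h import *
c1,c2=[pickle.load(open(f"pics/{n}.pkl","rb")) for n in("w1","w2")]
f=lambda p:(p[0]/4.7+235-.4,p[1]/4.7+155-.4)
g=lambda p:(p[0]/2.8+170-.32,p[1]/2.8+100-.32)
m={"plateR(-y)":((63,67),(146,366)),"plateL":((723,67),(621,369)),"post-y in top uphill":((100,190),(172,455)),
"bar1 dh -y":((122,174),(195,424)),"bar1 dh +y":((662,174),(578,427)),"bar1 uh -y":((122,245),(195,475)),"bar1 uh +y":((662,245),(578,475))}
for k,(a,b) in m.items(): 
    X,e=tri([(c1,f(a)),(c2,g(b))]);print(k,X.round(1),e)
s=np.sin(np.radians(28));c=np.cos(np.radians(28))
print("bars by plane")
R=[]
for (u,v,x,y) in((122,174,8,-77),(662,174,8,77),(122,245,32,-77),(662,245,32,77),(110,516,108,-77),(675,516,108,77),(110,600,132,-77),(675,600,132,77)):
    P=onplane(c1,f((u,v)),50+x*s)[0];R.append((x*c,y,*P[:2]));print(x,y,P.round(1))
R=np.array(R);M,_=cv2.estimateAffinePartial2D(R[:,:2],R[:,2:],method=cv2.LMEDS)
print("from bars",M.round(4).tolist(),"yaw",np.degrees(np.arctan2(M[1,0],M[0,0])),"scale",np.hypot(M[0,0],M[1,0]))
for n,(u,v) in (("w1",((63,67),(723,67))),):
    P=onplane(c1,[f(u),f(v)],50+42*c-0)[:,:2];print("plate outer top corners @87",P.round(1), np.linalg.norm(P[0]-P[1]))
P=onplane(c2,[g((146,366)),g((621,369))],87);print(P.round(1))
E
python3 m2.py
```

```text
plateR(-y) [ 478.8 -286.6   85.5] [0.0, 0.0]
plateL [ 492.1 -112.2   85.6] [0.1, 0.1]
post-y in top uphill [ 511.  -279.2   94.2] [0.0, 0.0]
bar1 dh -y [ 511.3 -280.3   52.8] [0.0, 0.0]
bar1 dh +y [ 523.  -124.2   54.3] [0.2, 0.2]
bar1 uh -y [ 531.  -281.4   59.4] [0.1, 0.1]
bar1 uh +y [ 543.6 -124.9   54.6] [0.3, 0.3]
bars by plane
8 -77 [ 511.2 -280.1   53.8]
8 77 [ 523.  -124.3   53.8]
32 -77 [ 530.1 -280.5   65. ]
32 77 [ 541.9 -126.8   65. ]
108 -77 [ 599.4 -286.2  100.7]
108 77 [ 611.3 -131.2  100.7]
132 -77 [ 619.7 -286.7  112. ]
132 77 [ 631.4 -133.7  112. ]Traceback (most recent call last):
  File "m2.py", line 15, in <module>
    R=np.array(R);M,_=cv2.estimateAffinePartial2D(R[:,:2],R[:,2:],method=cv2.LMEDS)
                      ~~~~~~~~~~~~~~~~~~~~~~~~~~~^^^^^^^^^^^^^^^^^^^^^^^^^^^^^^^^^^
cv2.error: OpenCV(4.12.0) /io/opencv/modules/calib3d/src/ptsetreg.cpp:1108: error: (-215:Assertion failed) count >= 0 && to.checkVector(2) == count in function 'estimateAffinePartial2D'
```

The bed's middle line has a yaw of about -4.3°. Its origin is near (509.4, -201.5), and the plate and bars agree on the heights (85.5 and 53–55 mm). The jaws already match that yaw. Now I'll go to B.

```bash
python3 -m pendant '[[1,0,4.9,0,0],[1,0,4.9,0,0],[1,0,4.9,0,0],[1,0,4.9,0,0],[1,0,4.9,0,0]]'
python3 -m pendant '[[1,-0.6,4.4,-1,0.25],[1,-0.6,4.4,-1,0.25],[1,-0.6,4.4,-1,0.25],[1,-0.6,4.4,-1,0.25],[1,-0.6,4.4,-1,0.25]]'; python3 look.py w3
```

```text
time_s: 3.25
position: [478.9, 111.9, 260.6]
tcp_rot: [0.003, 0.034, 0.999, 0.001]
force: [0.4, -0.2, 0.1]
finger_gap: 86.7
time_s: 3.88
position: [441.1, 377.2, 198.7]
tcp_rot: [0.001, 0.016, 1.0, 0.001]
force: [0.2, -0.2, 0.9]
finger_gap: 86.6
3.88 [441.1 377.2 198.7] [0.001 0.016 1.    0.001] [ 0.2 -0.2  0.9] 86.6
jaw angle 88.16 units turn/8deg
```

View pics/w3.png

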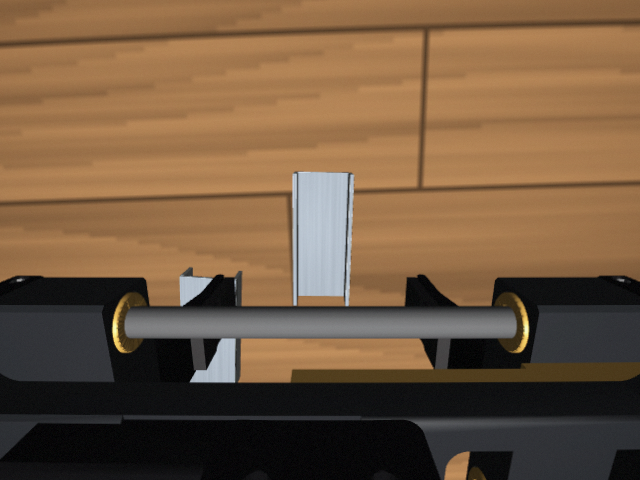

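B lies under the gripper: flange top corners at (292.5,173), (354,173), (294,305), (350.5,305).

Run:
```python
import pickle
from h import *
c=pickle.load(open("pics/w3.pkl","rb"))
P=onplane(c,[(292.5,173),(354,173),(294,304),(350.5,304)],30)[:,:2];print(P.round(1))
ax=(P[2]+P[3]-P[0]-P[1])/2;print(P.mean(0),np.degrees(np.arctan2(ax[1],ax[0])),np.linalg.norm(ax))
```

```text
[[389.5 352.8]
 [391.4 412.4]
 [527.7 347. ]
 [529.7 407.8]]
[459.58825374 380.00441041] -2.1589093795868703 138.33606816326053
```

```bash
python3 -m pendant '[[1,0,0,0,0],[1,0,0,0,0]]'; python3 look.py w4
python3 - <<'E'
import cv2
i=cv2.imread("pics/w4.png")[160:310,270:380];cv2.imwrite("pics/w4c.png",cv2.resize(i,None,fx=4,fy=4,interpolation=cv2.INTER_CUBIC))
E
```

```text
time_s: 4.18
position: [442.0, 371.9, 198.3]
tcp_rot: [0.001, 0.019, 1.0, 0.0]
force: [-0.7, -0.1, 0.3]
finger_gap: 87.1
4.17 [442.  371.9 198.3] [0.001 0.019 1.    0.   ] [-0.7 -0.1  0.3] 87.1
jaw angle 87.87 units turn/8deg
```

View pics/w4c.png

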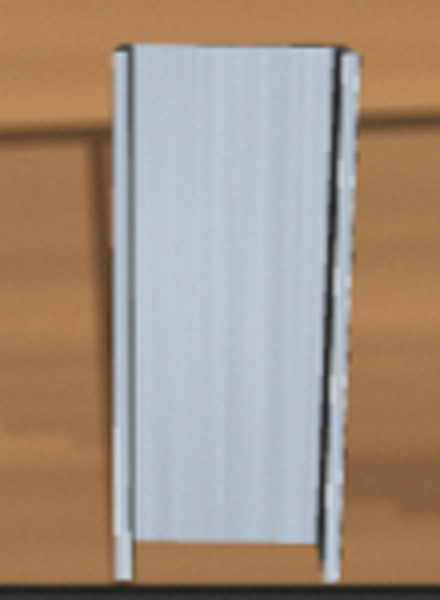

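Settled view: flange top corners in the crop at (113,50), (357,52), (115,580), (340,580).

Run:
```python
import pickle
from h import *
c=pickle.load(open("pics/w4.pkl","rb"))
P=onplane(c,[(u/4+269.6,v/4+159.6) for u,v in((113,50),(357,52),(115,580),(340,580))],30)[:,:2];print(P.round(1))
ax=(P[2]+P[3]-P[0]-P[1])/2;print(P.mean(0),np.degrees(np.arctan2(ax[1],ax[0])),np.linalg.norm(ax))
```

```text
[[389.4 352.7]
 [392.1 411.7]
 [528.9 345.6]
 [531.2 406. ]]
[460.36496542 378.9935092 ] -2.6184594937425945 139.42261847260437
```

Run:
```python
from station import bot
from h import *
ct,cs=bot.calibration("top"),bot.calibration("scene")
T=lambda p:(p[0]/6+350-.4,p[1]/6+200-.4)
S=lambda p:(p[0]/5+160-.4,p[1]/5+195-.4)
P=onplane(ct,[T((88,492)),T((528,519))],85.5);print("top plate outer top",P.round(1),P.mean(0).round(1))
P=onplane(ct,[T((118,130)),T((548,157))],112);print("upper bar uphill ends",P.round(1),P.mean(0).round(1))
P=onplane(ct,[T((95,367)),T((520,388))],65);print("lower bar uphill ends",P.round(1),P.mean(0).round(1))
P=onplane(cs,[S((72,126)),S((472,48))],85.5);print("scene plate outer top",P.round(1),P.mean(0).round(1))
print("w  plate [478.8 -286.6],[492.1 -112.2] mean 485.5 -199.4 ; uh upper mid 625.6 -210.2; lower uh 536 -203.6")
print("tin top plane",onplane(ct,[(697/3.9+139.6,113/3.9+214.6)],150))
```

```text
top plate outer top [[ 496.6 -113.6   85.5]
 [ 482.8 -287.4   85.5]] [ 489.7 -200.5   85.5]
upper bar uphill ends [[ 636.3 -127.1  112. ]
 [ 623.1 -295.9  112. ]] [ 629.7 -211.5  112. ]
lower bar uphill ends [[ 547.9 -118.8   65. ]
 [ 536.5 -289.9   65. ]] [ 542.2 -204.3   65. ]
scene plate outer top [[ 481.8 -285.1   85.5]
 [ 495.7 -116.    85.5]] [ 488.7 -200.6   85.5]
w  plate [478.8 -286.6],[492.1 -112.2] mean 485.5 -199.4 ; uh upper mid 625.6 -210.2; lower uh 536 -203.6
tin top plane [[580.73225613  -7.4999917  150.        ]]
```

```bash
python3 -m pendant '[[1,0.5,0.07,-1,0],[1,0.5,0.07,-2,0],[1,0.5,0.07,-2.6,0],[1,0.5,0.07,-2.85,0],[1,0.5,0.07,-2.85,0]]'; python3 -m pendant '[[1,0,0,-0.15,0],[1,0,0,-0.15,0]]'; python3 look.py w5
```

```text
time_s: 4.85
position: [471.1, 376.2, 26.2]
tcp_rot: [-0.0, 0.018, 1.0, -0.0]
force: [-0.0, 0.6, 0.3]
finger_gap: 86.9
time_s: 5.1
position: [471.4, 377.3, 18.1]
tcp_rot: [0.001, 0.018, 1.0, 0.0]
force: [0.6, 0.5, -0.4]
finger_gap: 87.0
5.1 [471.4 377.3  18.1] [0.001 0.018 1.    0.   ] [ 0.6  0.5 -0.4] 87.0
jaw angle 87.95 units turn/8deg
```

View pics/w5.png

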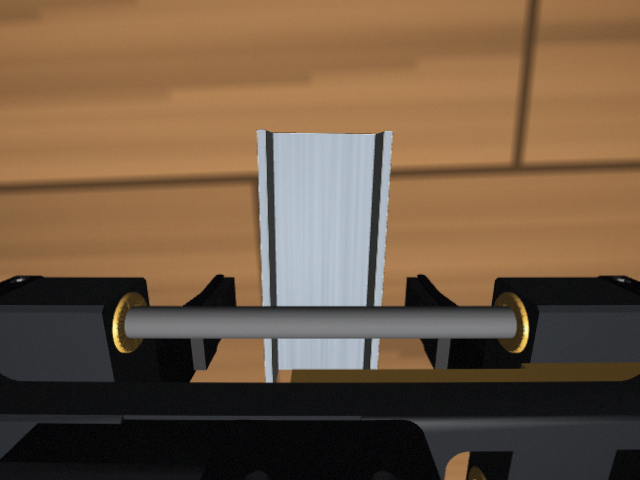

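The channel sits between the open fingers, with its near end corners at (257,130) and (392,130). I'll close now.

```bash
python3 -m pendant '[[-1,0,0,0,0],[-1,0,0,0,0],[-1,0,0,0,0],[-1,0,0,0,0]]'; python3 look.py w6
python3 - <<'E'
import pickle
from h import *
for n,p in(("w5",[(257,130),(392,130)]),):
    c=pickle.load(open(f"pics/{n}.pkl","rb"));print(onplane(c,p,30).round(1))
i=cv2.imread("pics/w6.png")[110:310,220:420];cv2.imwrite("pics/w6c.png",cv2.resize(i,None,fx=3,fy=3,interpolation=cv2.INTER_CUBIC))
E
```

```text
time_s: 5.65
position: [470.8, 377.2, 17.2]
tcp_rot: [0.0, 0.018, 1.0, 0.0]
force: [0.1, 1.7, -0.2]
finger_gap: 59.5
5.65 [470.8 377.2  17.2] [0.    0.018 1.    0.   ] [ 0.1  1.7 -0.2] 59.5
jaw angle 87.95 units turn/8deg
[[390.  352.7  30. ]
 [392.1 411.9  30. ]]
```

View pics/w6c.png

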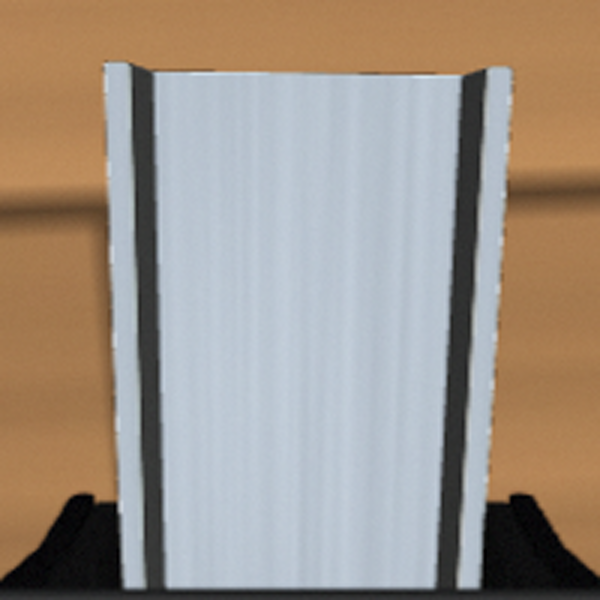

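Run:
```python
import pickle
from h import *
c=pickle.load(open("pics/w6.pkl","rb"))
P=onplane(c,[(104/3+219.67,62/3+109.67),(513/3+219.67,66/3+109.67),(124/3+219.67,580/3+109.67),(481/3+219.67,580/3+109.67)],30)[:,:2];print(P.round(1))
t=np.array([470.8,377.2]);a=np.radians(-2.2);x=np.array([np.cos(a),np.sin(a)]);y=np.array([-x[1],x[0]])
print(((P-t)@np.c_[x,y]).round(1))
```

```text
[[389.6 351.6]
 [392.3 411.1]
 [471.4 347.9]
 [473.5 407.1]]
[[-80.2 -28.7]
 [-79.7  30.8]
 [  1.7 -29.3]
 [  1.6  30. ]]
```

Gripped at 59.5 mm, and the wrist camera's lateral bias is under 1 mm. I'll lift B and carry it over to the right-hand side of the cradle.

```bash
python3 -m pendant '[[-1,0,0,0.5,0],[-1,0,0,1.3,0],[-1,0,0,2.3,0],[-1,0.2,-0.4,3.3,0],[-1,0.4,-1.2,3.6,-0.28]]'; python3 -m pendant '[[-1,0.5,-4.7,0,0],[-1,0.5,-4.7,0,0],[-1,0.5,-4.7,0,0],[-1,0.5,-4.7,0,0],[-1,0.5,-4.7,0,0]]'; python3 -m pendant '[[-1,0.8,-4.5,0,0],[-1,0.8,-4.5,0,0],[-1,0.8,-4.5,0,0],[-1,0.8,-4.5,0,0],[-1,0.8,-4.5,0,0]]';  python3 -m pendant '[[-1,0,0,-0.4,0],[-1,0,0,-0.4,0],[-1,0,0,-0.4,0]]';python3 look.py w7
```

```text
time_s: 6.32
position: [496.1, 306.1, 237.0]
tcp_rot: [0.003, 0.036, 0.999, 0.001]
force: [2.4, -1.1, -5.1]
finger_gap: 59.5
time_s: 6.95
position: [523.8, 19.8, 231.7]
tcp_rot: [-0.001, 0.039, 0.999, -0.0]
force: [0.3, 0.8, -4.6]
finger_gap: 59.6
time_s: 7.58
position: [571.7, -250.4, 231.2]
tcp_rot: [-0.001, 0.039, 0.999, 0.0]
force: [1.0, 1.2, -5.2]
finger_gap: 59.5
time_s: 7.95
position: [572.6, -246.2, 209.0]
tcp_rot: [-0.0, 0.037, 0.999, 0.0]
force: [-0.4, 0.9, -4.6]
finger_gap: 59.0
7.95 [ 572.6 -246.2  209. ] [-0.     0.037  0.999  0.   ] [-0.4  0.9 -4.6] 59.0
jaw angle 85.76 units turn/8deg
```

View pics/w7.png

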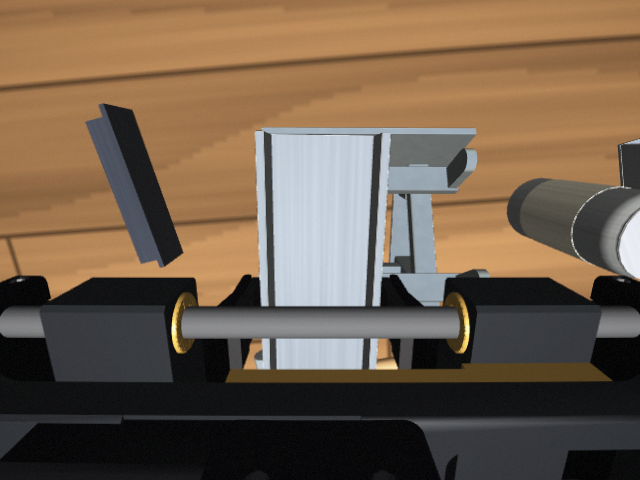

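The channel is still level in the grip, with its near end at row 130. The plate's left corner shows at (476,129). I'll check that against the earlier measurement.

Run:
```python
import pickle
from h import *
c=pickle.load(open("pics/w7.pkl","rb"))
print(onplane(c,[(476,128.5),(391,128.5)],85.5).round(1))
print("w corner earlier 492.1 -112.2; predicted px",proj(c,[[492.1,-112.2,85.5]]).round(1))
```

```text
[[ 492.4 -112.1   85.5]
 [ 487.5 -181.6   85.5]]
w corner earlier 492.1 -112.2; predicted px [[475.9 128.1]]
```

```bash
python3 -m pendant '[[-1,0,-0.07,-0.8,0],[-1,0,-0.07,-1.2,0],[-1,0,-0.07,-1.2,0]]'; python3 -m pendant '[[-1,0,0,-0.1,0],[-1,0,0,-0.2,0],[-1,0,0,-0.2,0]]'; python3 look.py w8
```

```text
time_s: 8.38
position: [571.6, -249.9, 135.4]
tcp_rot: [-0.002, 0.037, 0.999, 0.001]
force: [0.6, 0.5, -5.1]
finger_gap: 59.3
time_s: 8.75
position: [573.6, -251.7, 126.1]
tcp_rot: [0.001, 0.037, 0.999, -0.001]
force: [1.4, -0.4, -2.8]
finger_gap: 59.3
8.75 [ 573.6 -251.7  126.1] [ 0.001  0.037  0.999 -0.001] [ 1.4 -0.4 -2.8] 59.3
jaw angle 85.71 units turn/8deg
```

View pics/w8.png

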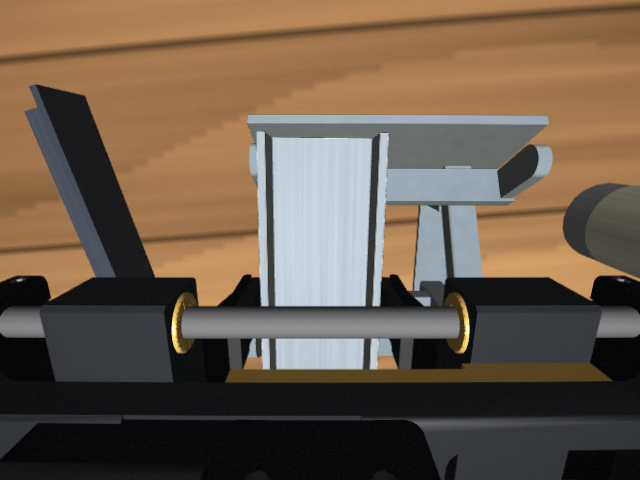

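Contact has begun: the load went from -5 to -2.8 N, which is the upper bar touching. The channel's left flange is just inside the right post. I'll go on down slowly so it pivots in the pads.

```bash
python3 -m pendant '[[-1,0,0,-0.04,0],[-1,0,0,-0.08,0],[-1,0,0,-0.12,0],[-1,0,0,-0.12,0]]'; python3 look.py w9
```

```text
time_s: 9.3
position: [572.2, -251.3, 117.4]
tcp_rot: [-0.001, 0.038, 0.999, 0.0]
force: [-4.5, -0.8, -0.3]
finger_gap: 59.4
9.3 [ 572.2 -251.3  117.4] [-0.001  0.038  0.999  0.   ] [-4.5 -0.8 -0.3] 59.4
jaw angle 85.7 units turn/8deg
```

View pics/w9.png

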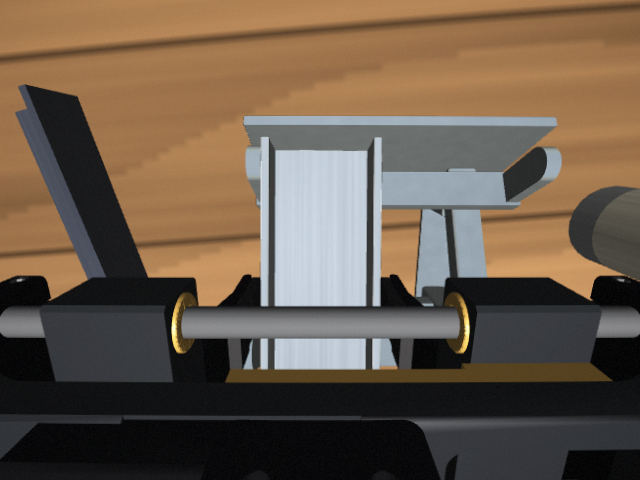

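It is pivoting well with only about 5 N of side load: the near end has dropped, with its web edge now at row 150. I'll carry on.

```bash
python3 -m pendant '[[-1,0,0,-0.05,0],[-1,0,0,-0.1,0],[-1,0,0,-0.13,0],[-1,0,0,-0.13,0]]';  python3 -m pendant '[[-1,0,0,-0.03,0],[-1,0,0,-0.06,0],[-1,0,0,-0.06,0]]'; python3 look.py w10
```

```text
time_s: 9.85
position: [572.1, -251.1, 109.3]
tcp_rot: [-0.001, 0.037, 0.999, 0.0]
force: [-5.1, -0.4, -0.8]
finger_gap: 59.1
time_s: 10.22
position: [572.0, -251.1, 106.0]
tcp_rot: [-0.001, 0.037, 0.999, 0.0]
force: [-5.9, 0.4, 0.3]
finger_gap: 59.6
10.22 [ 572.  -251.1  106. ] [-0.001  0.037  0.999  0.   ] [-5.9  0.4  0.3] 59.6
jaw angle 85.71 units turn/8deg
```

View pics/w10.png

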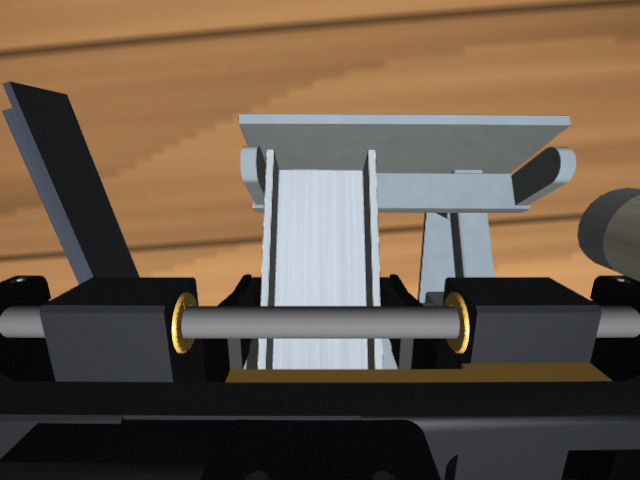

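Web end is now at row 169, against the bar edge at row 172. It's nearly down, so I'll lower it a little more and watch the force.

```bash
python3 -m pendant '[[-1,0,0,-0.03,0],[-1,0,0,-0.03,0],[-1,0,0,-0.03,0]]';  python3 -m pendant '[[-1,0,0,-0.03,0],[-1,0,0,-0.03,0],[-1,0,0,-0.03,0]]'
```

```text
time_s: 10.65
position: [572.0, -251.2, 106.0]
tcp_rot: [-0.001, 0.037, 0.999, 0.0]
force: [-10.9, 1.2, 9.9]
finger_gap: 59.7
time_s: 11.02
position: [572.2, -251.2, 105.8]
tcp_rot: [-0.001, 0.037, 0.999, 0.0]
force: [-15.0, 4.2, 19.6]
finger_gap: 59.4
```

Seated: z force is rising to about 20 N with no further motion. I'll relieve the press and slide down the slope to the plate in small steps.

```bash
python3 -m pendant '[[-1,-0.02,0,0.02,0],[-1,-0.05,0,0,0],[-1,-0.05,0,0,0]]';  python3 -m pendant '[[-1,-0.03,0,-0.015,0],[-1,-0.03,0,-0.015,0]]'; python3 look.py w11
```

```text
time_s: 11.4
position: [572.1, -251.2, 105.9]
tcp_rot: [0.003, 0.037, 0.999, -0.0]
force: [-3.3, 3.7, 10.9]
finger_gap: 59.3
time_s: 11.65
position: [571.1, -251.5, 105.3]
tcp_rot: [0.004, 0.037, 0.999, -0.001]
force: [-0.4, 2.7, 10.8]
finger_gap: 59.0
11.65 [ 571.1 -251.5  105.3] [ 0.004  0.037  0.999 -0.001] [-0.4  2.7 10.8] 59.0
jaw angle 85.72 units turn/8deg
```

View pics/w11.png

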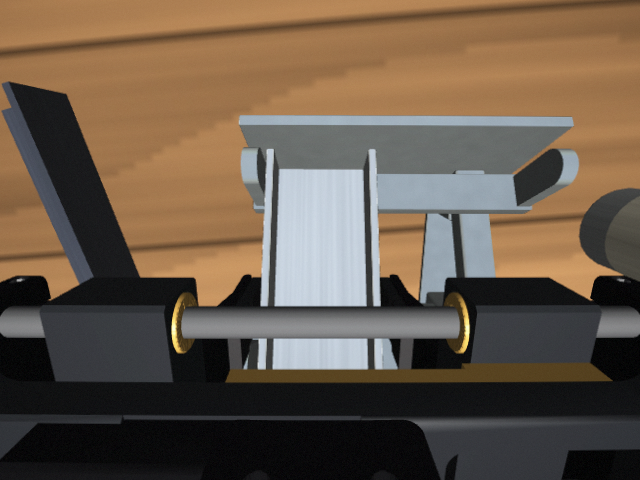

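```bash
cat > bed.py <<'E'
import pickle,sys
from h import *
from scipy.spatial.transform import Rotation as Ro
O=np.array([509.4,-201.5,50.]);Rb=(Ro.from_euler('z',-4.3,degrees=True)*Ro.from_euler('y',-28,degrees=True)).as_matrix()
def onbed(c,px,z):
    o,v=ray(c,px);o=(o-O)@Rb;v=v@Rb
    return o+v*((z-o[2])/v[:,2])[:,None]
def b2w(p): return O+np.array(p)@Rb.T
E
python3 - <<'E'
from bed import *
i=cv2.imread("pics/w11.png")[105:305,230:430];cv2.imwrite("pics/w11c.png",cv2.resize(i,None,fx=3,fy=3,interpolation=cv2.INTER_CUBIC))
c=pickle.load(open("pics/w11.pkl","rb"))
print("flange end tops",onbed(c,[(267,150),(276,150),(368.5,150),(377,150)],30).round(1).tolist())
print("web end inner",onbed(c,[(280,169),(364,169)],4).round(1).tolist())
print("flange far outer",onbed(c,[(260,300),(381,300)],30).round(1).tolist())
E
```

```text
flange end tops [[8.4, -74.2, 30.0], [8.4, -69.3, 30.0], [8.4, -18.6, 30.0], [8.4, -13.9, 30.0]]
web end inner [[7.6, -70.1, 4.0], [7.6, -17.8, 4.0]]
flange far outer [[89.6, -74.9, 30.0], [89.6, -14.9, 30.0]]
```

View pics/w11c.png

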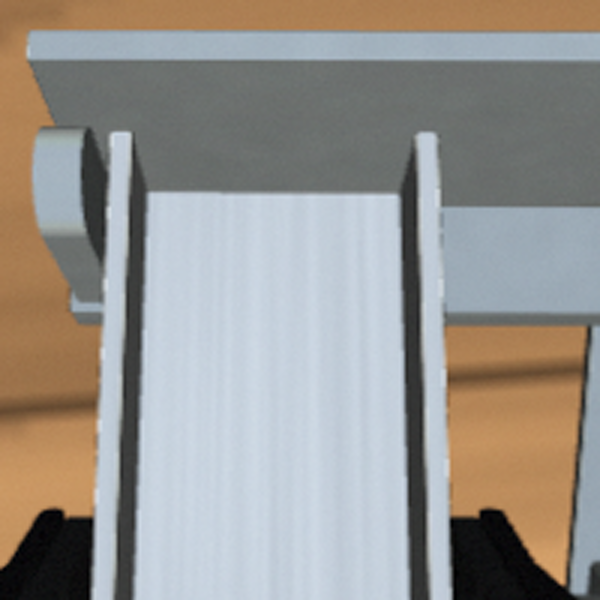

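The channel lies flat at about y = -44.4, with its near end about 8 mm short of the plate. I'll slide further.

```bash
python3 -m pendant '[[-1,-0.04,0,-0.02,0],[-1,-0.08,0,-0.04,0],[-1,-0.08,0,-0.04,0]]';  python3 -m pendant '[[-1,-0.04,0.005,-0.02,0],[-1,-0.04,0.005,-0.02,0],[-1,-0.04,0.005,-0.02,0]]'; python3 look.py w12
```

```text
time_s: 12.08
position: [566.1, -252.0, 102.8]
tcp_rot: [0.003, 0.037, 0.999, -0.001]
force: [-0.4, 0.5, 9.1]
finger_gap: 59.3
time_s: 12.45
position: [564.9, -252.0, 102.1]
tcp_rot: [0.005, 0.037, 0.999, -0.001]
force: [1.7, 1.3, 9.5]
finger_gap: 59.1
12.45 [ 564.9 -252.   102.1] [ 0.005  0.037  0.999 -0.001] [1.7 1.3 9.5] 59.1
jaw angle 85.71 units turn/8deg
```

View pics/w12.png

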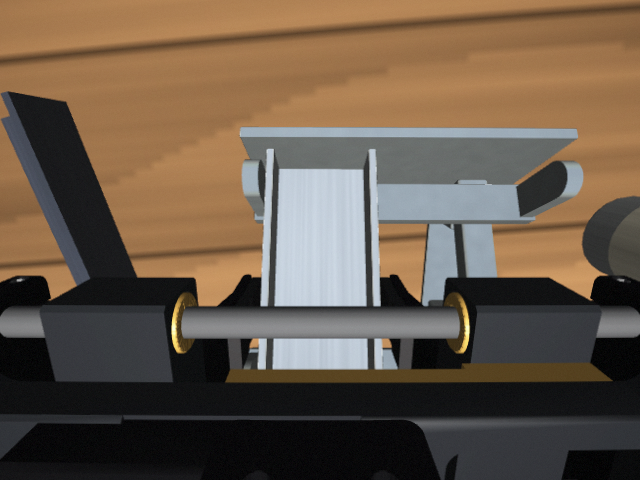

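```bash
python3 -m pendant '[[-1,-0.04,0,-0.02,0],[-1,-0.04,0,-0.02,0],[-1,-0.04,0,-0.02,0]]'; python3 look.py w13
python3 - <<'E'
from bed import *
i=cv2.imread("pics/w13.png")[115:315,230:430];cv2.imwrite("pics/w13c.png",cv2.resize(i,None,fx=3,fy=3,interpolation=cv2.INTER_CUBIC))
E
```

```text
time_s: 12.88
position: [564.9, -252.0, 102.1]
tcp_rot: [0.007, 0.037, 0.999, -0.002]
force: [7.8, 1.8, 9.0]
finger_gap: 59.6
12.88 [ 564.9 -252.   102.1] [ 0.007  0.037  0.999 -0.002] [7.8 1.8 9. ] 59.6
jaw angle 85.71 units turn/8deg
```

View pics/w13c.png

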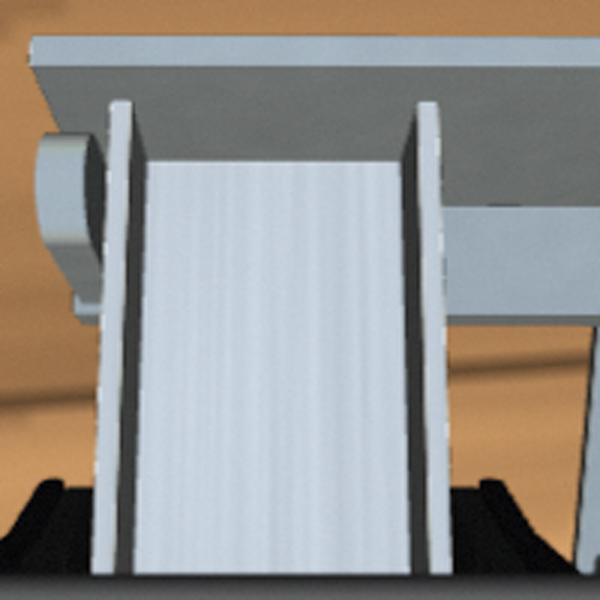

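It's butted: the TCP has stopped and the x force is climbing. I'll relieve the load, open and rise.

```bash
python3 -m pendant '[[-1,0.03,0,0.03,0],[-1,0.03,0,0.03,0],[0.6,0.03,0,0.03,0],[0.6,0.03,0,0.03,0],[0.6,0.03,0,0.03,0]]'; python3 look.py w14
```

```text
time_s: 13.55
position: [559.9, -250.8, 98.4]
tcp_rot: [-0.0, 0.037, 0.999, 0.0]
force: [-0.4, 0.3, 0.1]
finger_gap: 69.1
13.55 [ 559.9 -250.8   98.4] [-0.     0.037  0.999  0.   ] [-0.4  0.3  0.1] 69.1
jaw angle 85.7 units turn/8deg
```

View pics/w14.png

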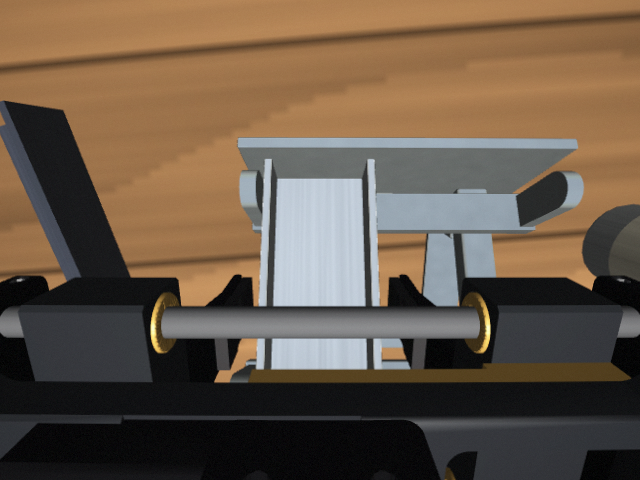

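Run:
```python
from bed import *
c=pickle.load(open("pics/w14.pkl","rb"))
print("flange end tops",onbed(c,[(264.5,160),(376,160)],30).round(1).tolist())
print("web end inner",onbed(c,[(277,179),(363,179)],4).round(1).tolist())
print("flange far outer",onbed(c,[(258,300),(380.5,300)],30).round(1).tolist())
```

```text
flange end tops [[1.4, -75.3, 30.0], [1.4, -14.8, 30.0]]
web end inner [[1.1, -71.7, 4.0], [1.1, -18.6, 4.0]]
flange far outer [[76.5, -75.8, 30.0], [76.6, -15.4, 30.0]]
```

B is home (x about 71, y -45, flat). Now I'll rise and go to look at A.

```bash
python3 -m pendant '[[0.6,0,0,0.6,0],[0.6,0,0,1.6,0],[0.6,0,0.3,2.2,0],[1,0,1.2,2.3,0],[1,0,2.2,2.3,0.5]]'; python3 -m pendant '[[1,0,4.3,0,1.6],[1,0,4.3,0,1.6],[1,0,4.3,0,1.6],[1,0,4.3,0,1.6],[1,0,4.3,0,1.6]]'; python3 -m pendant '[[1,0,0,-0.5,0],[1,0,0,-0.5,0]]';python3 look.py w15
```

```text
time_s: 14.22
position: [560.5, -118.5, 238.1]
tcp_rot: [0.001, 0.003, 1.0, -0.0]
force: [0.4, 0.9, -0.1]
finger_gap: 82.1
time_s: 14.85
position: [559.4, 142.9, 236.7]
tcp_rot: [-0.0, -0.111, 0.994, 0.001]
force: [-0.3, -0.1, -0.2]
finger_gap: 86.8
time_s: 15.1
position: [558.2, 138.2, 204.1]
tcp_rot: [-0.003, -0.109, 0.994, -0.0]
force: [-0.5, -0.5, -0.7]
finger_gap: 86.9
15.1 [558.2 138.2 204.1] [-0.003 -0.109  0.994 -0.   ] [-0.5 -0.5 -0.7] 86.9
jaw angle 102.49 units turn/8deg
```

View pics/w15.png

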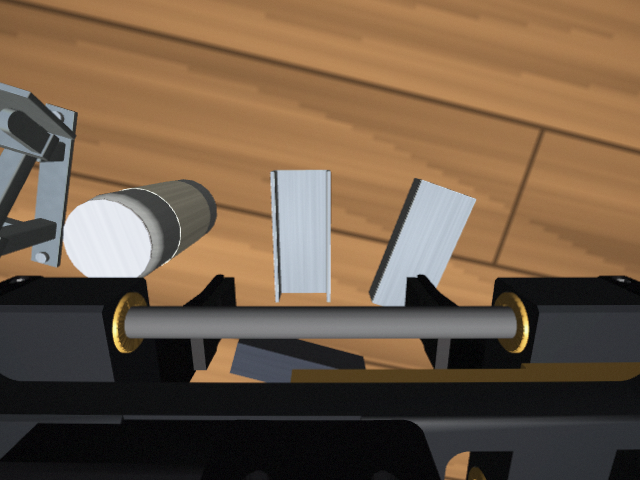

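A's flange-top corners are at (270.5,171), (331,170), (276.5,301), (329.5,301), already parallel to the jaws. The tin's top disc is centred near (108,239). C's near end is at (416,179), (476,198).

Run:
```python
from bed import *
c=pickle.load(open("pics/w15.pkl","rb"))
P=onplane(c,[(270.5,171),(331,170),(276.5,301),(329.5,301)],30)[:,:2];print(P.round(1).tolist())
ax=(P[2]+P[3]-P[0]-P[1])/2;ax/=np.linalg.norm(ax);print("A",P.mean(0).round(1),np.degrees(np.arctan2(ax[1],ax[0])).round(2))
im=cv2.imread("pics/w15.png");g=cv2.cvtColor(im,cv2.COLOR_BGR2HSV)
m=((g[...,2]>205)&(g[...,1]<40)).astype(np.uint8);m[:,230:]=0;m[:190]=0
k,_=cv2.findContours(m,0,1);k=max(k,key=cv2.contourArea);(x,y),r,_=cv2.fitEllipse(k);print((x,y),r)
t=onplane(c,[(x,y)],150)[0,:2];print("tin",t)
A=P.mean(0);yv=np.array([-ax[1],ax[0]])
for g_,o_ in((10,10),(12,10)):
    G=A+g_*ax+o_*yv;d=t-G;print("grasp",G.round(1),"tin in tool",(d@ax).round(1),(d@yv).round(1))
Q=onplane(c,[(416,179),(476,198)],30)[:,:2];print("C near end",Q.round(1).tolist())
```

```text
[[516.2, 79.3], [502.4, 137.3], [651.2, 110.6], [638.7, 166.9]]
A [577.1 123.5] 12.67
(106.21347045898438, 239.93917846679688) (75.88433074951172, 90.58039093017578)
tin [575.9816253   -6.25016623]
grasp [584.7 135.5] tin in tool -39.6 -136.4
grasp [586.7 135.9] tin in tool -41.6 -136.4
C near end [[492.6, 221.6], [497.6, 286.2]]
```

Approaching A offset 9 mm to +y leaves about 6 mm or more between the gripper body and the tin.

```bash
python3 -m pendant '[[1,0.43,-0.06,-0.3,0],[1,0.43,-0.06,-1.2,0],[1,0.43,-0.06,-1.6,0],[1,0.43,-0.06,-1.6,0]]'; python3 look.py w16
```

```text
time_s: 15.65
position: [584.8, 134.3, 109.5]
tcp_rot: [-0.002, -0.108, 0.994, -0.0]
force: [-0.1, -0.8, 0.1]
finger_gap: 86.8
15.65 [584.8 134.3 109.5] [-0.002 -0.108  0.994 -0.   ] [-0.1 -0.8  0.1] 86.8
jaw angle 102.43 units turn/8deg
```

View pics/w16.png

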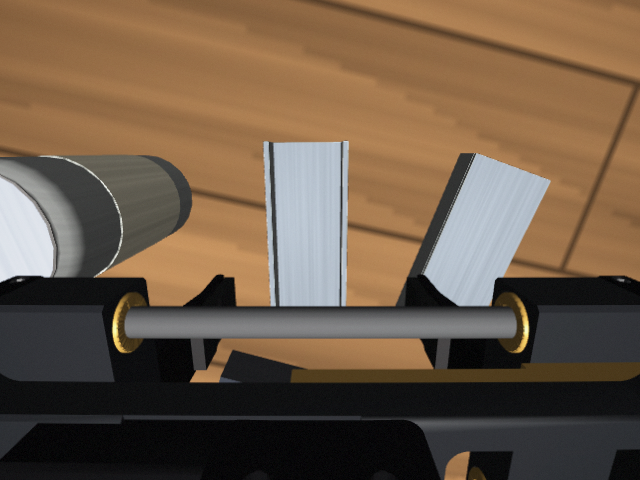

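Run:
```python
from bed import *
c=pickle.load(open("pics/w16.pkl","rb"));t=np.array([584.8,134.3]);a=np.radians(12.45);x=np.array([np.cos(a),np.sin(a)]);y=np.array([-x[1],x[0]])
f=lambda p,z:((onplane(c,p,z)[:,:2]-t)@np.c_[x,y]).round(1).tolist()
print("A near",f([(264.5,142),(349.5,142)],30)); print("A far side",f([(270,300),(347,300)],30))
print("tin base right",f([(192,195)],0),"tin top right/bottom edges",f([(57,240),(50,270)],150))
```

```text
A near [[-78.0, -38.5], [-77.9, 21.0]]
A far side [[41.6, -39.2], [41.7, 21.6]]
tin base right [[-37.5, -104.1]] tin top right/bottom edges [[-37.7, -103.2], [-25.2, -108.5]]
```

There's 8 mm of clearance to the tin. I'll descend and close.

```bash
python3 -m pendant '[[1,0,0,-0.7,0],[1,0,0,-1.2,0],[1,0,0,-1.4,0],[1,0,0,-1.4,0]]'; python3 -m pendant '[[1,0,0,-0.12,0],[1,0,0,-0.12,0]]'
```

```text
time_s: 16.2
position: [586.7, 135.3, 28.0]
tcp_rot: [0.001, -0.109, 0.994, -0.0]
force: [0.5, -0.2, 0.5]
finger_gap: 87.1
time_s: 16.45
position: [586.4, 135.5, 20.4]
tcp_rot: [0.001, -0.109, 0.994, -0.0]
force: [0.5, -0.6, -0.2]
finger_gap: 87.2
```

```bash
python3 -m pendant '[[1,0,0,-0.05,0],[-1,0,0,-0.05,0],[-1,0,0,-0.05,0],[-1,0,0,-0.05,0],[-1,0,0,-0.05,0]]'; python3 look.py w17
```

```text
time_s: 17.08
position: [586.0, 135.2, 16.7]
tcp_rot: [0.0, -0.109, 0.994, -0.0]
force: [0.8, -1.8, -0.7]
finger_gap: 59.5
17.07 [586.  135.2  16.7] [ 0.    -0.109  0.994 -0.   ] [ 0.8 -1.8 -0.7] 59.5
jaw angle 102.5 units turn/8deg
```

View pics/w17.png

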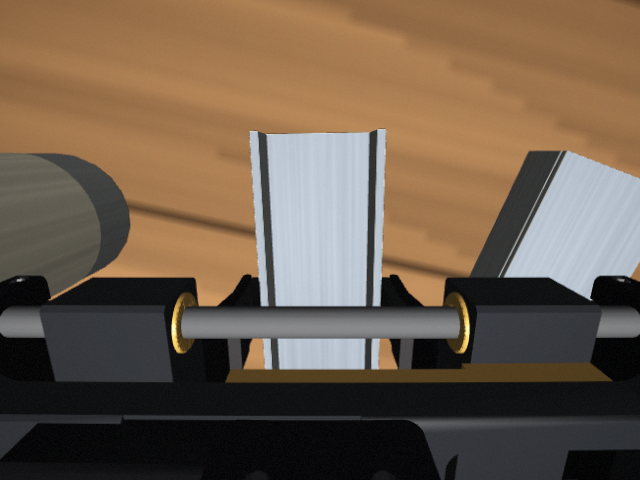

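Run:
```python
from bed import *
c=pickle.load(open("pics/w17.pkl","rb"));t=np.array([586,135.2]);a=np.radians(12.5);x=np.array([np.cos(a),np.sin(a)]);y=np.array([-x[1],x[0]])
f=lambda p,z:((onplane(c,p,z)[:,:2]-t)@np.c_[x,y]).round(1).tolist()
print("A near",f([(249,131),(386.5,130)],30),f([(260,300),(382,300)],30))
h=np.array([.9972,-.075]);yb=np.array([.075,.9972])
B=np.array([564.9,-252.0]);print("left home TCP if same g", B+90*yb, "with xc+8:",B+90*yb+8*.883*h)
```

```text
A near [[-79.9, -30.6], [-80.3, 29.3]] [[-0.1, -29.5], [-0.1, 31.0]]
left home TCP if same g [ 571.65  -162.252] with xc+8: [ 578.6942208 -162.7818   ]
```

```bash
python3 -m pendant '[[-1,0,0,0.5,0],[-1,0,0,1.4,0],[-1,0,0,2.4,0],[-1,0,0,3.4,0],[-1,0,-0.3,3.7,0]]'; python3 -m pendant '[[-1,-0.12,-4.65,0,-2.1],[-1,-0.12,-4.65,0,-2.1],[-1,-0.12,-4.65,0,-2.1],[-1,-0.12,-4.65,0,-2.1],[-1,-0.12,-4.65,0,-2.1]]';  python3 -m pendant '[[-1,0,0,-0.9,0],[-1,0,0,-1.1,0],[-1,0,0,-1.1,0]]';python3 look.py w18
```

```text
time_s: 17.75
position: [587.5, 118.7, 242.9]
tcp_rot: [0.003, -0.11, 0.994, 0.0]
force: [0.7, -0.0, -5.3]
finger_gap: 59.4
time_s: 18.38
position: [576.3, -165.1, 235.1]
tcp_rot: [-0.003, 0.039, 0.999, 0.001]
force: [0.4, 0.4, -6.2]
finger_gap: 59.2
time_s: 18.75
position: [576.9, -160.7, 170.1]
tcp_rot: [-0.003, 0.037, 0.999, 0.001]
force: [-0.4, -0.4, -6.5]
finger_gap: 59.4
18.75 [ 576.9 -160.7  170.1] [-0.003  0.037  0.999  0.001] [-0.4 -0.4 -6.5] 59.4
jaw angle 85.72 units turn/8deg
```

View pics/w18.png

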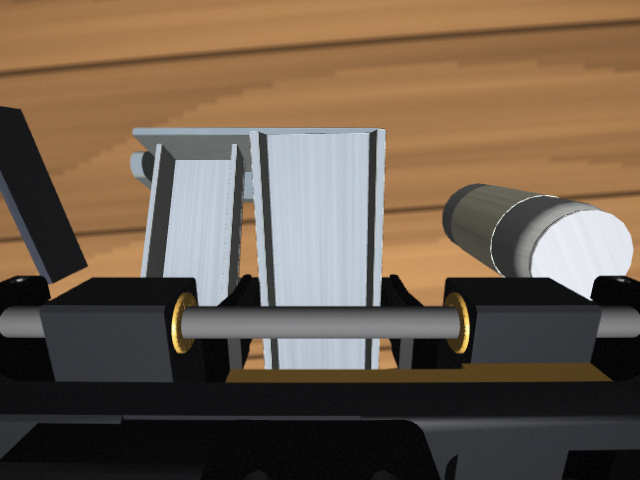

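A is held straight, and B's flanges are undisturbed at columns 160/238. I'll lower A to just above contact.

```bash
python3 -m pendant '[[-1,0.03,-0.05,-0.4,0],[-1,0.03,-0.05,-0.6,0],[-1,0.03,-0.05,-0.6,0]]'; python3 -m pendant '[[-1,0,0,-0.06,0],[-1,0,0,-0.12,0],[-1,0,0,-0.18,0],[-1,0,0,-0.18,0]]'; python3 look.py w19
```

```text
time_s: 19.18
position: [580.2, -164.0, 136.6]
tcp_rot: [-0.001, 0.037, 0.999, 0.0]
force: [-0.4, 0.9, -6.5]
finger_gap: 59.1
time_s: 19.68
position: [580.6, -164.6, 126.1]
tcp_rot: [0.0, 0.037, 0.999, -0.0]
force: [-1.6, -0.2, -3.3]
finger_gap: 59.6
19.68 [ 580.6 -164.6  126.1] [ 0.     0.037  0.999 -0.   ] [-1.6 -0.2 -3.3] 59.6
jaw angle 85.71 units turn/8deg
```

View pics/w19.png

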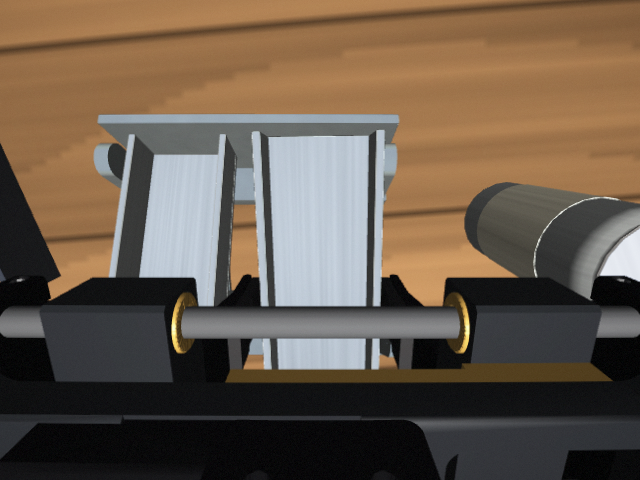

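A clears the left post (its flange at column 384, post at 390). It's touching the upper bar, so I'll pivot it down.

```bash
python3 -m pendant '[[-1,-0.01,0,-0.05,0],[-1,-0.02,0,-0.1,0],[-1,-0.03,0,-0.15,0],[-1,-0.03,0,-0.19,0],[-1,-0.03,0,-0.19,0]]'; python3 -m pendant '[[-1,0,0,-0.04,0],[-1,0,0,-0.08,0],[-1,0,0,-0.12,0],[-1,0,0,-0.12,0]]'; python3 look.py w20
```

```text
time_s: 20.35
position: [578.3, -164.5, 114.0]
tcp_rot: [-0.001, 0.037, 0.999, 0.0]
force: [-3.4, 0.9, -2.6]
finger_gap: 59.4
time_s: 20.85
position: [578.2, -164.6, 106.8]
tcp_rot: [-0.001, 0.037, 0.999, 0.0]
force: [-5.0, 0.5, -2.2]
finger_gap: 59.4
20.85 [ 578.2 -164.6  106.8] [-0.001  0.037  0.999  0.   ] [-5.   0.5 -2.2] 59.4
jaw angle 85.71 units turn/8deg
```

View pics/w20.png

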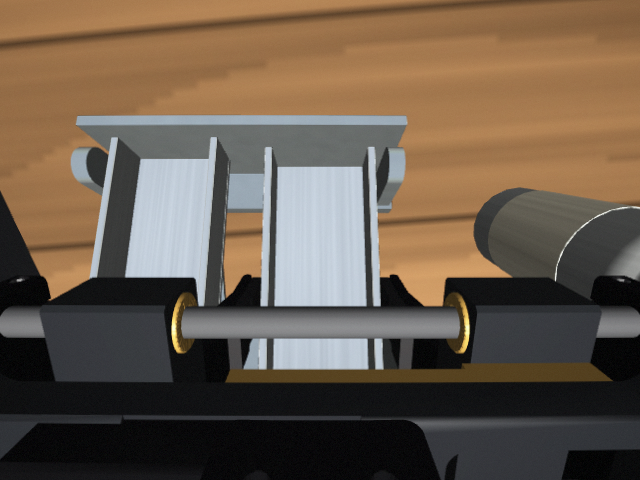

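Almost flat: A's web edge is at row 167, flange tops at 148. A little more down, then a slide.

```bash
python3 -m pendant '[[-1,0,0,-0.03,0],[-1,0,0,-0.04,0],[-1,0,0,-0.04,0]]'; python3 -m pendant '[[-1,0,0,-0.03,0],[-1,0,0,-0.03,0]]'
```

```text
time_s: 21.28
position: [578.4, -164.6, 105.6]
tcp_rot: [-0.0, 0.037, 0.999, -0.0]
force: [-8.1, 1.2, 2.9]
finger_gap: 59.7
time_s: 21.52
position: [578.4, -164.6, 105.4]
tcp_rot: [-0.0, 0.037, 0.999, -0.0]
force: [-12.5, 2.1, 13.2]
finger_gap: 59.6
```

```bash
python3 -m pendant '[[-1,-0.03,0,0.01,0],[-1,-0.08,0,-0.01,0],[-1,-0.12,0.005,-0.03,0],[-1,-0.12,0.005,-0.03,0]]';  python3 -m pendant '[[-1,-0.04,0.005,-0.02,0],[-1,-0.07,0.005,-0.035,0],[-1,-0.07,0.005,-0.035,0]]'; python3 look.py w21
```

```text
time_s: 22.02
position: [572.4, -164.8, 102.4]
tcp_rot: [0.001, 0.038, 0.999, -0.001]
force: [-0.6, 1.0, 5.9]
finger_gap: 59.1
time_s: 22.4
position: [571.9, -165.0, 102.1]
tcp_rot: [0.005, 0.038, 0.999, -0.001]
force: [8.4, 1.6, 6.0]
finger_gap: 59.3
22.4 [ 571.9 -165.   102.1] [ 0.005  0.038  0.999 -0.001] [8.4 1.6 6. ] 59.3
jaw angle 85.66 units turn/8deg
```

View pics/w21.png

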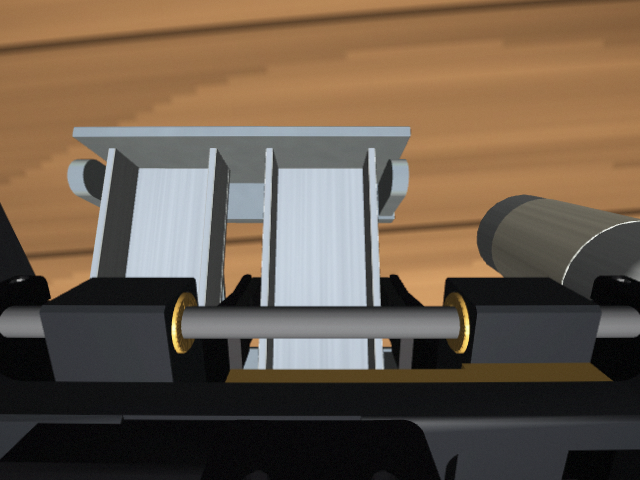

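A is butted (x force 8 N). I'll nudge it 2 mm toward the left posts, relieve the load and open partway.

```bash
python3 -m pendant '[[-1,0.03,0.04,0.02,0],[-1,0.04,0.05,0.03,0],[-1,0.04,0.05,0.03,0]]'; python3 -m pendant '[[0.55,0,0,0,0],[0.55,0,0,0,0],[0.55,0,0,0,0]]'; python3 look.py w22
```

```text
time_s: 22.82
position: [572.2, -163.3, 102.3]
tcp_rot: [0.003, 0.037, 0.999, -0.002]
force: [4.2, -5.0, 0.6]
finger_gap: 59.2
time_s: 23.2
position: [569.2, -160.7, 100.4]
tcp_rot: [-0.001, 0.037, 0.999, 0.0]
force: [-0.5, -0.6, 0.6]
finger_gap: 67.0
23.2 [ 569.2 -160.7  100.4] [-0.001  0.037  0.999  0.   ] [-0.5 -0.6  0.6] 67.0
jaw angle 85.71 units turn/8deg
```

View pics/w22.png

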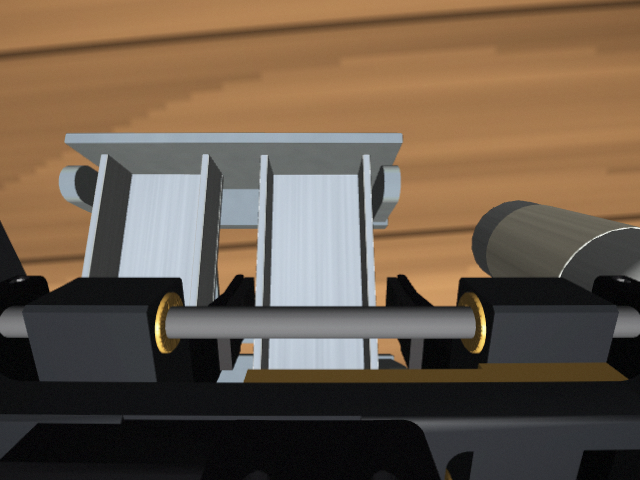

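Run:
```python
from bed import *
c=pickle.load(open("pics/w22.pkl","rb"))
print("A end tops",onbed(c,[(260.5,155),(370.5,155)],30).round(1).tolist())
print("A web end",onbed(c,[(272,174),(358,174)],4).round(1).tolist())
print("A far outer",onbed(c,[(254.5,300),(376.5,300)],30).round(1).tolist())
print("B end tops",onbed(c,[(100,155),(210,155)],30).round(1).tolist(),onbed(c,[(82,275)],30).round(1))
```

```text
A end tops [[1.3, 12.8, 30.0], [1.3, 72.9, 30.0]]
A web end [[0.7, 15.5, 4.0], [0.7, 68.9, 4.0]]
A far outer [[79.7, 12.9, 30.0], [79.7, 73.2, 30.0]]
B end tops [[1.0, -75.7, 30.0], [1.3, -14.9, 30.0]] [[ 67.3 -75.1  30. ]]
```

Both lower channels are home: A at y about 43 and B at about -45, both flat, with ends about 1 mm from the plate by camera. Now to C.

```bash
python3 -m pendant '[[0.55,0,0,0.6,0],[0.55,0,0,1.6,0],[0.55,0,0.2,2.2,0],[1,-0.1,1,2.3,0],[1,-0.2,2,2.3,0]]'; python3 -m pendant '[[1,-0.2,4.8,0,-0.1],[1,-0.2,4.8,0,-0.1],[1,-0.2,4.8,0,-0.1],[1,-0.2,4.8,0,-0.1],[1,-0.2,4.8,0,-0.1]]'; python3 -m pendant '[[1,0,0,-0.5,0],[1,0,0,-0.5,0],[1,0,0,-0.5,0]]';python3 look.py w23
```

```text
time_s: 23.88
position: [558.1, -40.6, 240.2]
tcp_rot: [0.001, 0.039, 0.999, -0.0]
force: [0.8, 0.7, 0.2]
finger_gap: 80.3
time_s: 24.5
position: [544.8, 250.0, 238.8]
tcp_rot: [-0.0, 0.043, 0.999, 0.0]
force: [0.3, -0.6, -0.6]
finger_gap: 86.9
time_s: 24.88
position: [545.9, 246.7, 209.6]
tcp_rot: [0.0, 0.045, 0.999, -0.0]
force: [-0.2, -0.2, 0.3]
finger_gap: 86.9
24.88 [545.9 246.7 209.6] [ 0.     0.045  0.999 -0.   ] [-0.2 -0.2  0.3] 86.9
jaw angle 84.88 units turn/8deg
```

View pics/w23.png

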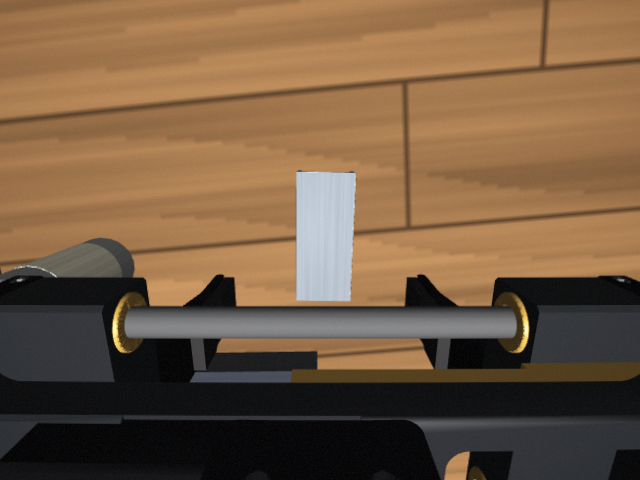

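C's web corners are at (297,172), (355.5,172.5), (296.5,299.5), (351.5,300.5).

Run:
```python
from bed import *
c=pickle.load(open("pics/w23.pkl","rb"));im=cv2.imread("pics/w23.png");g=cv2.cvtColor(im,cv2.COLOR_BGR2HSV)
m=((g[...,1]<60)&(g[...,2]>120)).astype(np.uint8);m[:160]=0;m[305:]=0;m[:,:280]=0;m[:,380:]=0
k,_=cv2.findContours(m,0,2);k=max(k,key=cv2.contourArea);a=cv2.approxPolyDP(k,6,True)[:,0];print(a.tolist())
P=onplane(c,[(297,172),(355.5,172.5),(296.5,299.5),(351.5,300.5)],30)[:,:2];print(P.round(1).tolist())
ax=(P[2]+P[3]-P[0]-P[1])/2;L=np.linalg.norm(ax);ax/=L;print("C",P.mean(0).round(1),np.degrees(np.arctan2(ax[1],ax[0])).round(2),L)
# two-view height check with w15 near end corners
c0=pickle.load(open("pics/w15.pkl","rb"))
for p,q in(((416,179),(297,172)),((476,198),(355.5,172.5))): print(tri([(c0,p),(c,q)]))
```

```text
[[296, 172], [296, 299], [348, 301], [355, 173]]
[[492.5, 228.5], [498.2, 286.8], [629.9, 213.1], [636.5, 273.6]]
C [564.3 250.5] -5.9 138.57653430651297
(array([493.11310275, 227.08581791,  10.98939321]), [0.3, 0.3])
(array([497.95316445, 286.85165364,  28.72612349]), [0.3, 0.3])
```

```bash
python3 -m pendant '[[1,0.47,0.05,-0.8,-0.08],[1,0.47,0.05,-1.8,-0.08],[1,0.47,0.05,-2.6,-0.08],[1,0.47,0.05,-2.9,-0.08],[1,0.47,0.05,-2.9,-0.08]]'; python3 -m pendant '[[1,0,0,-0.15,0],[1,0,0,-0.15,0],[1,0,0,-0.15,0]]'; python3 look.py w24
```

```text
time_s: 25.55
position: [574.1, 249.7, 35.2]
tcp_rot: [-0.0, 0.05, 0.999, -0.0]
force: [0.4, 0.8, 1.2]
finger_gap: 86.9
time_s: 25.92
position: [574.7, 250.3, 27.3]
tcp_rot: [0.001, 0.05, 0.999, 0.0]
force: [-0.1, 1.1, -0.6]
finger_gap: 87.0
25.93 [574.7 250.3  27.3] [0.001 0.05  0.999 0.   ] [-0.1  1.1 -0.6] 87.0
jaw angle 84.27 units turn/8deg
```

View pics/w24.png

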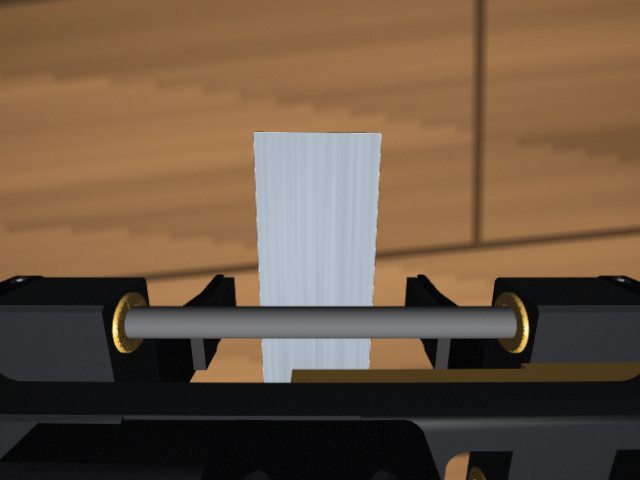

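C is centred between the fingers, near end at row 131. Down 7 mm more, then close.

```bash
python3 -m pendant '[[1,0,0,-0.12,0],[1,0,0,-0.12,0]]'; python3 -m pendant '[[-1,0,0,0,0],[-1,0,0,0,0],[-1,0,0,0,0],[-1,0,0,0,0],[-1,0,0,0,0]]'; python3 look.py w25
python3 - <<'E'
import cv2
i=cv2.imread("pics/w25.png")[110:310,220:420];cv2.imwrite("pics/w25c.png",cv2.resize(i,None,fx=3,fy=3,interpolation=cv2.INTER_CUBIC))
E
```

```text
time_s: 26.22
position: [573.2, 249.9, 18.0]
tcp_rot: [-0.001, 0.05, 0.999, -0.0]
force: [0.5, 0.2, -0.5]
finger_gap: 86.9
time_s: 26.85
position: [574.0, 249.8, 18.9]
tcp_rot: [0.0, 0.05, 0.999, -0.0]
force: [0.5, -3.0, 0.6]
finger_gap: 59.3
26.85 [574.  249.8  18.9] [ 0.     0.05   0.999 -0.   ] [ 0.5 -3.   0.6] 59.3
jaw angle 84.27 units turn/8deg
```

View pics/w25c.png

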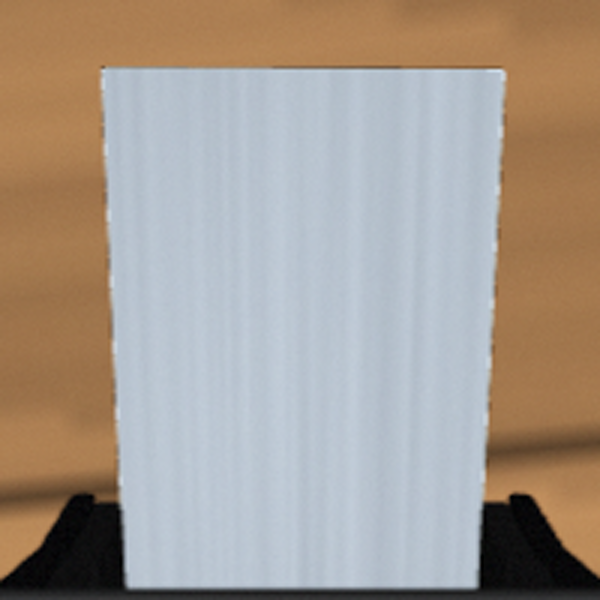

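```bash
python3 -m pendant '[[-1,0,0,0.5,0],[-1,0,0,1.4,0],[-1,0,0,2.4,0],[-1,0,0,3.4,0],[-1,0,-0.5,3.6,0]]'; python3 -m pendant '[[-1,-0.04,-4.6,0,0.18],[-1,-0.04,-4.6,0,0.18],[-1,-0.04,-4.6,0,0.18],[-1,-0.04,-4.6,0,0.18],[-1,-0.04,-4.6,0,0.18]]';  python3 -m pendant '[[-1,0,-1,0,0],[-1,0,-2,0,0],[-1,0,-2.53,-0.3,0],[-1,0,-2.53,-1,0],[-1,0,-2.53,-1,0]]';python3 look.py w26
```

```text
time_s: 27.52
position: [576.0, 222.3, 240.3]
tcp_rot: [0.004, 0.049, 0.999, 0.002]
force: [2.0, -0.7, -4.4]
finger_gap: 58.9
time_s: 28.15
position: [570.5, -59.1, 233.5]
tcp_rot: [-0.001, 0.039, 0.999, -0.0]
force: [-0.1, 1.2, -4.9]
finger_gap: 59.2
time_s: 28.78
position: [567.8, -206.1, 169.2]
tcp_rot: [-0.005, 0.038, 0.999, 0.003]
force: [0.4, 1.3, -4.1]
finger_gap: 59.0
28.77 [ 567.8 -206.1  169.2] [-0.005  0.038  0.999  0.003] [ 0.4  1.3 -4.1] 59.0
jaw angle 85.65 units turn/8deg
```

View pics/w26.png

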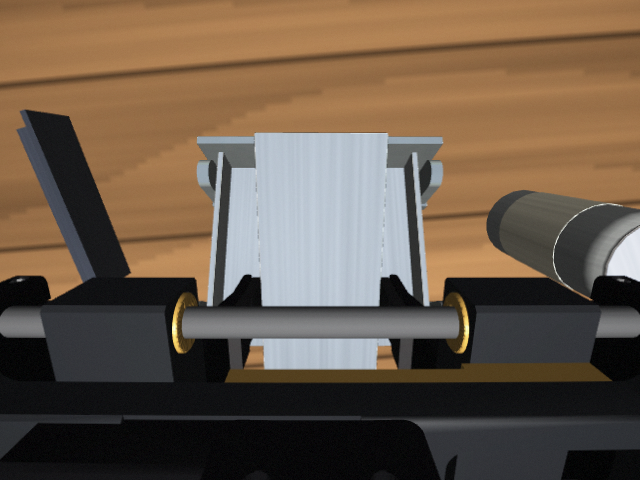

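C is level in the grip and centred over the pair: C at columns 256–387, outer flanges at 218/418. I'll lower it to just above contact.

```bash
python3 -m pendant '[[-1,0.03,-0.02,-0.2,0],[-1,0.03,-0.02,-0.4,0],[-1,0.03,-0.02,-0.4,0]]'; python3 look.py w27
python3 - <<'E'
from bed import *
s=[571,-207.5]
E
```

```text
time_s: 29.2
position: [572.8, -208.2, 149.8]
tcp_rot: [-0.001, 0.037, 0.999, 0.0]
force: [-0.6, -0.4, -4.4]
finger_gap: 59.1
29.2 [ 572.8 -208.2  149.8] [-0.001  0.037  0.999  0.   ] [-0.6 -0.4 -4.4] 59.1
jaw angle 85.74 units turn/8deg
```

View pics/w27.png

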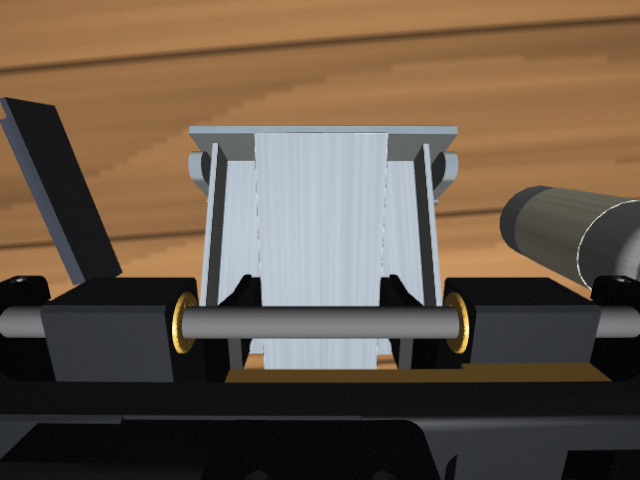

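```bash
python3 -m pendant '[[-1,-0.01,0,-0.1,0],[-1,-0.01,0,-0.2,0],[-1,-0.01,0,-0.26,0],[-1,-0.01,0,-0.26,0]]'; python3 -m pendant '[[-1,0,0,-0.04,0],[-1,0,0,-0.08,0],[-1,0,0,-0.08,0]]'; python3 look.py w28
```

```text
time_s: 29.75
position: [572.7, -209.0, 135.2]
tcp_rot: [-0.0, 0.038, 0.999, 0.0]
force: [-0.9, 0.9, -1.0]
finger_gap: 58.8
time_s: 30.12
position: [572.7, -209.1, 130.3]
tcp_rot: [0.0, 0.038, 0.999, -0.0]
force: [-1.9, -0.0, -2.2]
finger_gap: 59.4
30.12 [ 572.7 -209.1  130.3] [ 0.     0.038  0.999 -0.   ] [-1.9 -0.  -2.2] 59.4
jaw angle 85.7 units turn/8deg
```

View pics/w28.png

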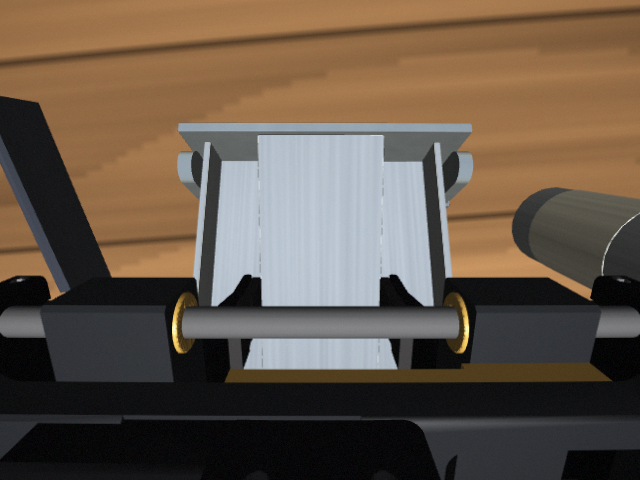

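C is touching at its upper end and starting to pivot, still centred. I'll keep going down gently.

```bash
python3 -m pendant '[[-1,0,0,-0.05,0],[-1,0,0,-0.1,0],[-1,0,0,-0.15,0],[-1,0,0,-0.18,0],[-1,0,0,-0.18,0]]'; python3 -m pendant '[[-1,0,0,-0.04,0],[-1,0,0,-0.08,0],[-1,0,0,-0.1,0],[-1,0,0,-0.1,0]]'; python3 look.py w29
```

```text
time_s: 30.8
position: [572.4, -208.8, 119.2]
tcp_rot: [-0.0, 0.037, 0.999, 0.0]
force: [-2.7, -0.2, -1.2]
finger_gap: 59.3
time_s: 31.3
position: [572.9, -209.0, 113.5]
tcp_rot: [0.0, 0.037, 0.999, -0.0]
force: [-0.4, 0.2, -2.9]
finger_gap: 59.6
31.3 [ 572.9 -209.   113.5] [ 0.     0.037  0.999 -0.   ] [-0.4  0.2 -2.9] 59.6
jaw angle 85.71 units turn/8deg
```

View pics/w29.png

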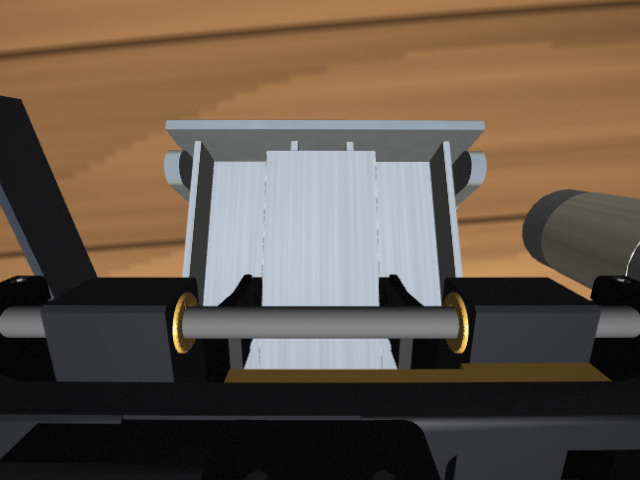

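The inner flange ends show at columns 295 and 350, both well within C (267–376), so the flanges are going into the troughs. The last few millimetres now.

```bash
python3 -m pendant '[[-1,0,0,-0.03,0],[-1,0,0,-0.06,0],[-1,0,0,-0.06,0]]'; python3 -m pendant '[[-1,0,0,-0.03,0],[-1,0,0,-0.03,0],[-1,0,0,-0.03,0]]'; python3 look.py w30
```

```text
time_s: 31.72
position: [573.0, -209.0, 112.1]
tcp_rot: [0.0, 0.037, 0.999, -0.0]
force: [-5.6, 2.7, 8.6]
finger_gap: 58.6
time_s: 32.1
position: [573.3, -209.1, 111.9]
tcp_rot: [0.001, 0.037, 0.999, -0.0]
force: [-9.6, 4.5, 16.8]
finger_gap: 59.0
32.1 [ 573.3 -209.1  111.9] [ 0.001  0.037  0.999 -0.   ] [-9.6  4.5 16.8] 59.0
jaw angle 85.73 units turn/8deg
```

View pics/w30.png

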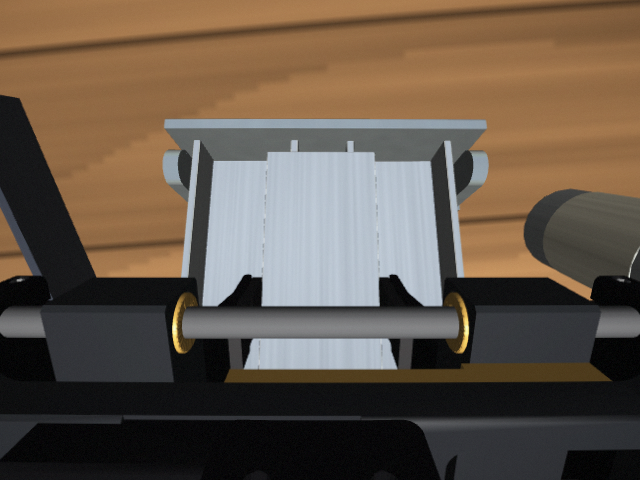

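Seated, with the force rising at constant height. I'll slide C down to the plate.

```bash
python3 -m pendant '[[-1,-0.03,0,0.01,0],[-1,-0.08,0,-0.01,0],[-1,-0.12,0.005,-0.03,0],[-1,-0.12,0.005,-0.03,0]]';  python3 -m pendant '[[-1,-0.04,0.005,-0.02,0],[-1,-0.07,0.005,-0.035,0],[-1,-0.07,0.005,-0.035,0]]'; python3 look.py w31
```

```text
time_s: 32.65
position: [567.4, -209.5, 108.9]
tcp_rot: [0.002, 0.037, 0.999, -0.001]
force: [-0.7, -0.1, 6.4]
finger_gap: 59.0
time_s: 33.02
position: [564.7, -209.3, 107.5]
tcp_rot: [0.004, 0.037, 0.999, -0.001]
force: [3.1, 1.4, 5.9]
finger_gap: 59.0
33.02 [ 564.7 -209.3  107.5] [ 0.004  0.037  0.999 -0.001] [3.1 1.4 5.9] 59.0
jaw angle 85.7 units turn/8deg
```

View pics/w31.png

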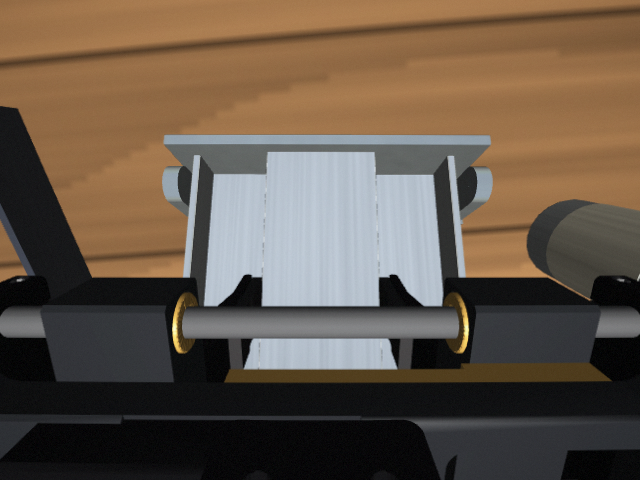

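```bash
python3 -m pendant '[[-1,-0.04,0,-0.02,0],[-1,-0.04,0,-0.02,0],[-1,-0.04,0,-0.02,0]]'
python3 - <<'E'
from bed import *
c=pickle.load(open("pics/w31.pkl","rb"))
print("C near top",onbed(c,[(267,152.5),(376,152.5)],34).round(1).tolist(),"far",onbed(c,[(261.5,300),(380.5,300)],34).round(1).tolist())
print("B,A outer flange ends",onbed(c,[(194.5,156),(455.5,156)],30).round(1).tolist())
E
```

```text
time_s: 33.45
position: [564.6, -209.3, 107.4]
tcp_rot: [0.006, 0.037, 0.999, -0.001]
force: [8.8, 1.4, 6.3]
finger_gap: 58.9
C near top [[1.2, -32.9, 34.0], [1.2, 27.5, 34.0]] far [[82.0, -32.9, 34.0], [82.0, 26.9, 34.0]]
B,A outer flange ends [[1.2, -74.7, 30.0], [1.2, 73.1, 30.0]]
```

Butted: no motion, x force up to 8.8 N. C lies flat at y about -3 mm. I'll relieve the load before opening, so the fingertips don't drop onto the lower webs.

```bash
python3 -m pendant '[[-1,0.03,0,0.03,0],[-1,0.06,0,0.05,0],[-1,0.06,0,0.05,0]]'
```

```text
time_s: 33.83
position: [564.6, -209.2, 107.6]
tcp_rot: [0.002, 0.037, 0.999, -0.001]
force: [5.5, -1.6, 1.7]
finger_gap: 59.2
```

```bash
python3 -m pendant '[[-1,0.04,0,0.03,0],[-1,0.04,0,0.03,0],[-1,0.04,0,0.03,0]]'; python3 -m pendant '[[0.55,0,0,0.01,0],[0.55,0,0,0.02,0],[0.55,0,0,0.03,0],[0.55,0,0,0.03,0]]'; python3 look.py w32
```

```text
time_s: 34.2
position: [564.7, -208.3, 107.7]
tcp_rot: [-0.0, 0.037, 0.999, 0.0]
force: [0.4, -0.7, -1.5]
finger_gap: 59.0
time_s: 34.7
position: [564.9, -208.4, 109.9]
tcp_rot: [0.0, 0.037, 0.999, -0.0]
force: [0.4, -0.2, 0.2]
finger_gap: 67.1
34.7 [ 564.9 -208.4  109.9] [ 0.     0.037  0.999 -0.   ] [ 0.4 -0.2  0.2] 67.1
jaw angle 85.71 units turn/8deg
```

View pics/w32.png

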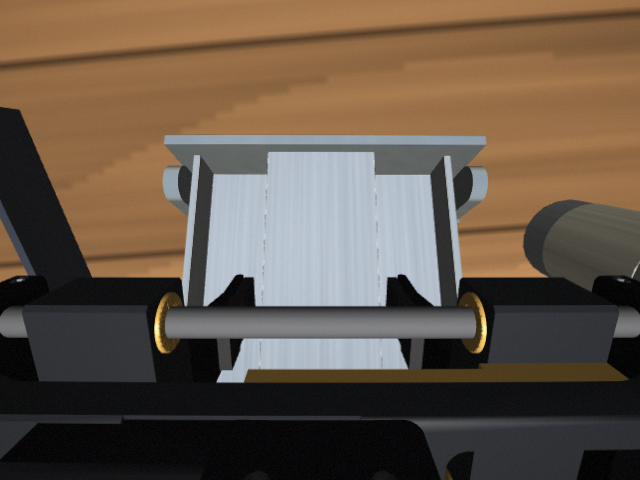

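Released cleanly, with zero force. I'll rise straight up, then move back toward the robot for two checking views.

```bash
python3 -m pendant '[[0.55,0,0,0.4,0],[0.55,0,0,1.2,0],[0.55,0,0,2.2,0],[0.55,0,0,3,0],[0.55,0,0,3.6,0]]'; python3 -m pendant '[[0.55,-0.6,0,0,0],[0.55,-0.6,0,0,0],[0.55,-0.6,0,0,0],[0.55,-0.6,0,0,0]]'; python3 look.py w33
python3 - <<'E'
from station import bot
import cv2
i=bot.capture("scene");cv2.imwrite("pics/scene2.png",i[:,:,::-1]);j=bot.capture("top");cv2.imwrite("pics/top2.png",j[:,:,::-1])
cv2.imwrite("pics/s2c.png",cv2.resize(i[170:320,140:290,::-1],None,fx=4,fy=4,interpolation=cv2.INTER_CUBIC))
w=cv2.imread("pics/w33.png")[130:300,200:450];cv2.imwrite("pics/w33c.png",cv2.resize(w,None,fx=3.2,fy=3.2,interpolation=cv2.INTER_CUBIC))
E
```

```text
time_s: 35.38
position: [565.3, -208.5, 328.8]
tcp_rot: [0.001, 0.037, 0.999, -0.001]
force: [0.4, -0.6, 0.6]
finger_gap: 67.4
time_s: 35.88
position: [529.3, -208.3, 325.2]
tcp_rot: [-0.0, 0.037, 0.999, 0.0]
force: [-0.2, -0.6, -0.7]
finger_gap: 67.2
35.88 [ 529.3 -208.3  325.2] [-0.     0.037  0.999  0.   ] [-0.2 -0.6 -0.7] 67.2
jaw angle 85.72 units turn/8deg
```

View pics/w33c.png

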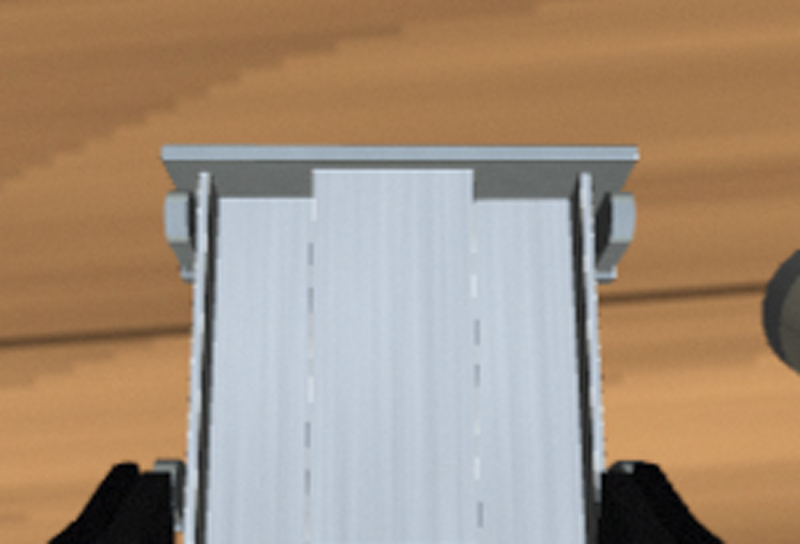

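View pics/s2c.png

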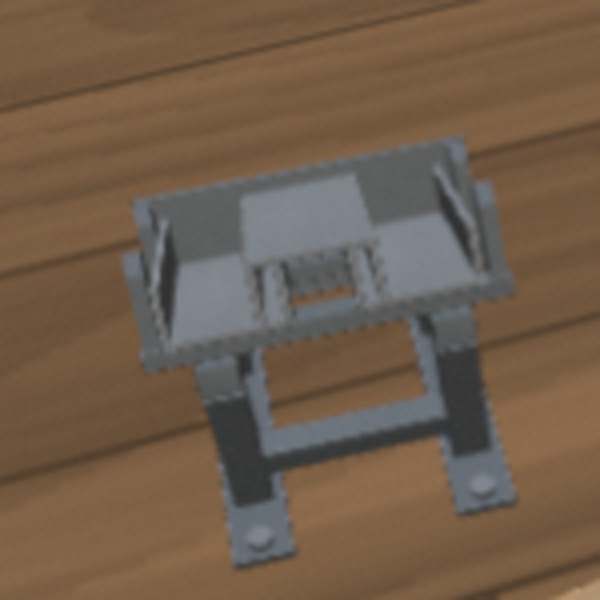

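View pics/top2.png

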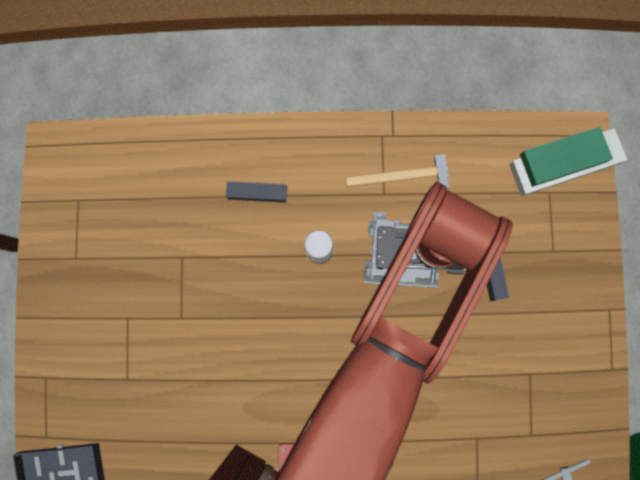

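The scene view shows C's web resting on both inner flanges with its flanges in both troughs. The tin, tube, hammer and angle are where they were. One last numeric check from two wrist views.

Run:
```python
from bed import *
c=pickle.load(open("pics/w33.pkl","rb"));c0=pickle.load(open("pics/w32.pkl","rb"))
f=lambda p:(p[0]/3.2+200-.35,p[1]/3.2+130-.35)
for n,p,q in(("C-y",(268,152.5),(313,170)),("C+y",(375,152.5),(473,170)),("B out",(194,156),(199,173)),("A out",(452,156),(591,173))):
    X,e=tri([(c0,p),(c,f(q))]);print(n,((X-O)@Rb).round(1),e)
print("C far on z34",onbed(c,[f((306,530)),f((484,530))],34).round(1).tolist())
print("A,B outer along",onbed(c,[f((187,480)),f((603,480))],30).round(1).tolist())
```

```text
C-y [  0.3 -32.1  32.2] [0.0, 0.0]
C+y [ 2.2 27.8 36.1] [0.2, 0.2]
B out [ -0.2 -75.9  27.8] [0.2, 0.2]
A out [ 1.6 72.6 31.5] [0.4, 0.4]
C far on z34 [[134.6, -32.5, 34.0], [134.6, 29.2, 34.0]]
A,B outer along [[116.8, -75.2, 30.0], [116.8, 72.0, 30.0]]
```

```bash
python3 -c "
from station import bot
print(bot.job_done())"
```

```text
the job is handed in; nothing more can be done
None
```

The bundle is made up in the cradle and the job is handed in, at about 36 s of the 72 allowed. I placed the two open-up channels first, one on each side, then set the third open side down over the gap. Each one was gripped across its flanges, lowered until its upper end touched, pivoted flat, and slid down until it met the end plate. The most force I read was about 20 N.

| Piece | Bed y (mm) | Near end from plate (mm) | Height |
|---|---|---|---|
| Right lower channel (from the tray side) | about -45 | about 1 | flat on the bars |
| Left lower channel (from beside the tin) | about +43 | about 1 | flat on the bars |
| Third channel (open side down) | about -2 | about 1 | web top at 34.2 mean, home is 34 |

- **Fit:** All three lie straight, and the third sits over both inner flanges. The scene view shows its flanges in both troughs.
- **End plate:** The roughly 1 mm gap is within camera error. Each piece stopped moving while the force climbed, so I took them as touching.
- **Bystanders:** The tin, hammer and tube look unmoved in the last top view, and so does the part of the angle iron that the arm did not hide. I judged this by eye, not by measurement.

Three checks did not agree:
- The top camera disagreed with the wrist camera by about 4 mm, in x at the cradle and in both x and y at one of the lower channels. I used the wrist camera, since its readings fitted where the pieces met the fingers and the plate.
- The last two-view heights of the third channel's two corners differed (32.2 and 36.1 mm), which I put down to how I read the pixels.
- One earlier height check of the third channel, on the bench, gave 11 mm from a mismatched corner. Its other corner gave 29 mm, so I left the bad one out.

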